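# Cure the freshly lacquered pot stands in the bench-top UV unit

### The arm

A 6-joint arm with a two-finger parallel gripper is mounted at the origin on the work surface. World frame = base frame: x ahead of the robot, y to its left, z up, the work surface at z = 0. Lengths are in m, angles in degrees, forces in N, time in s.
With the tool pointing down it reaches from about 0.3 to 0.75 m from the base axis. Payload 8.5 kg.
Tool frame: the origin (TCP) lies midway between the tips of the shut fingers; the grasp point (between the pads) lies 19 mm behind it; z points along the fingers, y is the line along which they close (so a half turn about z gives the same grasp; the last joint's range is limited). The gripper opens to 85 mm and grips with 20 to 120 N. Pads are 22 mm wide; open, the fingers measure 114 mm over their backs; the gripper's body (76 mm by 85 mm) begins 54 mm behind the grasp point. The pads swing forward as they close: fully open they stand 13 mm farther back than shut.
Start: joints at [51.033, 21.807, 74.336, -0, 83.858, -12.336], TCP at [0.247, 0.492, 0.231] pointing down, gripper open.
Joint ranges: [-178.18, 178.18], [-50.72, 133.34], [12.68, 142.11], [-81.47, 261.47], [9.98, 163.14], [-165.26, 165.26]. Speed limits (degrees/s): [136.94, 136.94, 180, 180, 180, 180].

### API

Orientations are given as a 3x3 rotation matrix whose columns are the frame's x, y, z axes.
In Python, from rig import observe, optics, order, spotter gives the robot as it stands.
- The arm moves only by the tool move_arm, never from a script. Its argument "series" is text: rows parted by semicolons, each of 5 numbers parted by spaces: the shift along the tool's x, y, z in cm, then the turn about the tool's z in degrees, then the opening, from -1 (shut) to 1 (fully open). A call has 1 to 8 rows; each row is the pose to reach, as a shift and turn from the pose commanded when the call began, along the tool's axes at that moment; what a row does not reach only later rows make up. A row lasts 1/8 s, in which the tool goes at most 62.5 mm and 10.7 degrees, less where a joint would pass 70% of its speed; a pose out of reach is approached as far as the arm can. A call with a gripper value outside its range is refused whole. The fingers move at their own pace and stop on an object; "force" is the grip in N (left out, the last holds). Time passes only in rows, so rows that repeat a pose let the fingers close. It gives the time, the measured TCP pose, the force, the opening and the grip force at its end, in the units of the state.
- observe(): the state, without advancing time (a new reading comes with each control period).
- optics.get_image(name): name is "scene" or "top" or "wrist"; returns a dict with "pixels" (480x640x3 uint8, blue, green, red), "camera_matrix" (3x3 intrinsics, pixels), "rvec" (rotation vector, rad) and "tvec" (3), from world to camera coordinates, as OpenCV has them. Camera axes: x right, y down, z forward; pixel columns grow to the right and rows downward; lengths in m; the calibration is good to about 2 mm. A picture is of the moment at which its call begins. There is no depth.
- order.close_job(): hands the job in; it is judged then, once.
Trained networks look in the newest picture that a camera, given by its name, has taken for a name from the list of things; names that differ only in an ending like _2 or _b are one class to them, and where a whole thing is asked for, a point or a joint stands for the part that bears it (a point fixed in the world has none). Each returns a list of dicts, best first, with "score" (0 to 1); they miss things now and then, are a little off and sometimes report something else, mostly with a low value. They report only what shows in the picture. A call takes as long as a camera call.
- spotter.find_in(thing, camera): "point" ([x, y, z] in m, in world coordinates, good to about 4 mm: the middle of the surface that is visible of it).
- spotter.cut_out(thing, camera): "pixels" (480x640 bool, what is visible of it).
- spotter.mark_of(thing, camera): "point" ([x, y, z] in m, in world coordinates, good to about 4 mm: a listed point, or the origin of a listed thing).
The state is a dict: "time_s": time; "q": joint angles; "qvel": joint speeds; "joint_efforts": joint torques, N m; "position": TCP position; "tool_rot": TCP orientation; "ft_force": force on the tool from outside, world axes, zero at the start; "wrist_torque": the same for the moment, N m; "grip_width": finger opening in m; "gripper_force": force on a finger pad.
Only numpy, scipy, OpenCV 4.12 (cv2) and the standard library are available. Lean on these libraries where they do the work, as an engineer would, in place of code of your own. Each camera call takes 0.05 s, during which the arm holds its last target. There are 200 camera calls.

### The job

Cure the freshly lacquered wooden pot stands: stand the blue lacquer can upright on its yellow-outlined place with its code label facing the reader window squarely, and with the spatula lift every stand from the spray board and set it flat and wholly inside the tray of the UV unit, pulled right out for loading - the lacquer is wet, so never touch a stand with the gripper. Lay the spatula back on its mat the way it lay, push the loaded tray fully home, and only then press the green start button right down. Leave everything as it then is, the can still facing the reader, and do not disturb the other things on the bench.

Things in the scene. Friction and masses are not known exactly. Their poses are not given: they have to be found in the camera images.
- unit: bench-top UV curing unit, fixed: white housing 400 wide (y), 190 deep (x), 150 high, amber roof window, front open up to 105; on its left a grey control pod, 80 wide, 95 high, projecting 120 in front of the housing. Origin on the table under the middle of the housing's front face; x points to its back (the way the tray goes home), y to its left, z up.
- tray (a joint): how far the aluminium tray is pulled out of the unit (m): 0 = fully home, 0.17 = the stop. Slides along the unit's x, friction about 2 N and no spring; it stays where it is left.
- tray_mid (a point): middle of the tray's flat floor, on its upper face, 40 mm over the table; axes as the unit's. Floor 160 deep (x) by 346 wide (y): room for three stands side by side. Rims 12 high over the floor and 5 thick along back and sides; none in front, where a 12 mm thick front panel, level with the floor, hangs down.
- tray_bar (a point): middle of the tray's black pull bar: round, 12 thick, 100 long along the unit's y, axis 28 mm over the table and 54 mm in front of the tray's front panel (66 mm in front of the housing with the tray home), held by two stems near its ends. Can be gripped or hooked from above and pushed.
- start (a joint): travel of the green start button on top of the control pod (m): 0 = up, 0.006 = fully down, sprung, about 5 N when fully down.
- start_top (a point): top centre of the green start button (30 mm across) on the pod; pressed straight down.
- reader (a point): middle of the reader's black window in the pod's front, 40 mm over the table; axes as the unit's, so it looks along its own -x. The can's place, a yellow outline 75 mm square on the table, is centred at x = -0.07, y = 0 of it. It reads a code turned to it within 20 degrees, can axis 42 to 105 mm in front of the window and at most 25 mm to either side.
- can: blue lacquer can, 64 across, 75 high, 0.2 to 0.45 kg, upright. Origin at the centre of its underside, z up; its x axis points out through the white code label. A white strip on the lid, running from the lid's centre to the rim, points to the same side.
- can_code (a point): centre of the code label on the can's wall, 32 mm from its axis, 40 mm up.
- spatula: steel spatula, 0.14 kg. Origin: centre of the blade's underside; x to the front edge, z up. Blade 100 long (x), 42 wide, 3 thick. A neck slopes up from the blade's back end to a straight wooden handle 18 wide (y), 22 high, from x = -80 to -180, its middle 45 above the blade's underside. Lying, it rests on the blade, handle in the air. Balance point about 30 mm behind the origin.
- spatula_grip (a point): centre of the handle at x = -120, z = 45 of the spatula: the place to grip it, from above across its 18 mm width.
- mat: black rubber mat, fixed, 270 x 75 x 3, with the spatula's yellow outline. Origin at the centre of its underside; x runs along it towards the place of the blade. The spatula lies on it with its x along the mat's x and its origin about 65 mm from the mat's centre towards +x.
- board: brown spray board, fixed, 137 (x, from -62 to +75) by 400 (y) by 3 thick, on which the stands lie in a row along its y. Origin on its underside, below the row.
- stand1: wet-lacquered square wooden pot stand, 90 x 90, plate 8 thick, on four feet 12 high and 12 across, centred 38 mm from the middle in x and y: between them the blade has a way 64 wide, 12 high under the plate, in either direction. 0.05 to 0.1 kg. Origin midway between the feet at their undersides; x, y along its sides, z up. May be absent (None).
- stand2: wet-lacquered square wooden pot stand, 90 x 90, plate 8 thick, on four feet 12 high and 12 across, centred 38 mm from the middle in x and y: between them the blade has a way 64 wide, 12 high under the plate, in either direction. 0.05 to 0.1 kg. Origin midway between the feet at their undersides; x, y along its sides, z up. May be absent (None).
- stand3: wet-lacquered square wooden pot stand, 90 x 90, plate 8 thick, on four feet 12 high and 12 across, centred 38 mm from the middle in x and y: between them the blade has a way 64 wide, 12 high under the plate, in either direction. 0.05 to 0.1 kg. Origin midway between the feet at their undersides; x, y along its sides, z up. May be absent (None).
- stain_can: bystander: red can with paper label and brass lid, 64 across, 75 high, to the left of the pod. Origin under its centre.
- tape: bystander: roll of yellow masking tape, 90 across, 25 high.
- brush_jar: bystander: green glass jar with brushes, 70 across, 80 high (180 with the brushes).
- offcut: bystander: pale wood offcut, 160 x 45 x 30.

How it is judged:
By the outcome, as a careful person would: the job done as asked, in the order asked, and still so for the second after the job is handed in, with the robot touching nothing.
Of stand1, stand2, stand3 only 2 to 3 are there at a start; the rules pass over those that are not, and their reading is None.
At some moment in a run one of can, stand1, stand2, stand3 may be knocked a few centimetres aside while the robot is not near it.
It also fails if it takes over 210 s, if anything falls off the work surface, if the arm or the gripper's body presses on something with over 40 N, if the wrist force passes 120 N, or if a joint passes its speed limit or range.

## Working session

There is one attempt and no reset: what is moved stays moved. The work goes in short steps, Python scripts to look and compute and a tool call to move; the robot and the scene stay as the last step left them, time stands still between calls to the robot, and variables do not carry over. Pictures are saved under pics/ and viewed, at most 14 in all, crops included, and the job is handed in when it is done.

Besides the shell and the picture viewer there is one more tool, called after "Emit:" as name(argument=value, ...), one argument or row to a line, values as JSON. move_arm: Moves the arm, as the interface text tells. Its arguments: {"type":"object","properties":{"series":{"type":"string"},"force":{"type":"number"}},"required":["series"]}

```bash
ls; mkdir -p pics; cat > h.py <<'E'
import numpy as np, cv2, json
from rig import observe, optics, order, spotter
def cam(n):
    d=optics.get_image(n); K=np.array(d['camera_matrix']);R=cv2.Rodrigues(np.array(d['rvec'],float))[0];t=np.array(d['tvec'],float).ravel()
    return dict(px=np.array(d['pixels']),K=K,R=R,t=t,rvec=np.array(d['rvec'],float),c=-R.T@t)
def ray(c,uv):
    return c['R'].T@np.linalg.inv(c['K'])@np.array([uv[0],uv[1],1.])
def onz(c,uv,z):
    r=ray(c,uv); return c['c']+r*(z-c['c'][2])/r[2]
def proj(c,P):
    return cv2.projectPoints(np.atleast_2d(np.array(P,float)),c['rvec'],c['t'],c['K'],None)[0].reshape(-1,2)
def tri(c1,u1,c2,u2):
    A=[];b=[]
    for c,u in((c1,u1),(c2,u2)):
        r=ray(c,u);r/=np.linalg.norm(r);M=np.eye(3)-np.outer(r,r);A.append(M);b.append(M@c['c'])
    return np.linalg.lstsq(np.vstack(A),np.hstack(b),rcond=None)[0]
E
cat > a.py <<'E'
from h import *
o=observe();print(o['time_s'],np.round(o['tool_rot'],3).tolist(),o['grip_width'])
for n in('scene','top','wrist'):
    c=cam(n);cv2.imwrite(f'pics/{n}0.png',c['px']);print(n,c['c'].round(3),c['R'][2].round(2))
    if n=='wrist':continue
    for t in 'tray_mid tray_bar start_top reader can can_code spatula spatula_grip mat board stand1 unit stain_can tape brush_jar offcut'.split():
        r=spotter.mark_of(t,n); print(n,t,[(np.round(x['point'],3).tolist(),round(x['score'],2)) for x in r[:4]])
E
python3 a.py
```

```text
pics
0.0 [[-0.894, 0.448, -0.001], [0.448, 0.894, -0.001], [0.0, -0.001, -1.0]] 0.08546932233545694
scene [1.285 0.315 1.086] [-0.58 -0.23 -0.78]
scene tray_mid []
scene tray_bar [([0.57, 0.161, 0.028], 0.76), ([0.565, 0.525, 0.003], 0.45), ([0.451, -0.068, 0.043], 0.31)]
scene start_top [([0.583, 0.399, 0.118], 0.62), ([0.346, 0.469, 0.001], 0.57), ([0.743, -0.147, 0.003], 0.48), ([0.424, 0.357, 0.041], 0.39)]
scene reader [([0.686, -0.357, -0.004], 0.69), ([0.528, 0.394, 0.04], 0.6)]
scene can [([0.463, 0.356, -0.0], 0.75)]
scene can_code [([0.424, 0.361, 0.041], 0.89)]
scene spatula [([0.442, -0.192, -0.001], 0.67)]
scene spatula_grip [([0.45, -0.071, 0.042], 0.82), ([0.686, -0.358, -0.002], 0.35)]
scene mat [([0.448, -0.134, -0.003], 0.58), ([0.452, -0.072, 0.046], 0.35)]
scene board [([0.553, -0.335, 0.004], 0.73)]
scene stand1 [([0.555, -0.34, 0.004], 0.75), ([0.567, -0.218, 0.002], 0.69), ([0.534, -0.45, 0.003], 0.56)]
scene unit [([0.682, 0.176, 0.001], 0.89)]
scene stain_can [([0.566, 0.526, 0.002], 0.56)]
scene tape [([0.743, -0.146, 0.004], 0.96)]
scene brush_jar [([0.684,
[... 482 characters left out ...]
, 0.034], 0.81)]
top spatula [([0.442, -0.188, 0.005], 0.8), ([0.532, -0.447, 0.008], 0.69)]
top spatula_grip [([0.448, -0.071, 0.049], 0.73), ([0.346, 0.471, -0.002], 0.31)]
top mat []
top board []
top stand1 [([0.556, -0.336, -0.001], 0.89), ([0.567, -0.215, 0.003], 0.72), ([0.531, -0.448, 0.006], 0.71)]
top unit [([0.682, 0.181, 0.0], 0.96), ([0.74, -0.144, -0.005], 0.68)]
top stain_can [([0.562, 0.527, -0.003], 0.9), ([0.564, -0.215, 0.003], 0.17)]
top tape [([0.742, -0.144, -0.003], 0.89), ([0.534, 0.387, 0.042], 0.49)]
top brush_jar [([0.691, -0.363, -0.002], 0.89)]
top offcut [([0.347, 0.47, -0.006], 0.87), ([0.448, -0.131, -0.002], 0.57)]
wrist [0.187 0.522 0.375] [ 0.24 -0.12 -0.96]
```

View pics/top0.png

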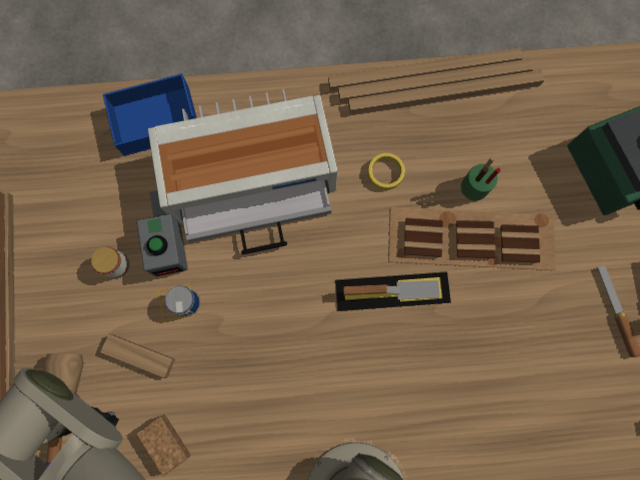

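View pics/scene0.png

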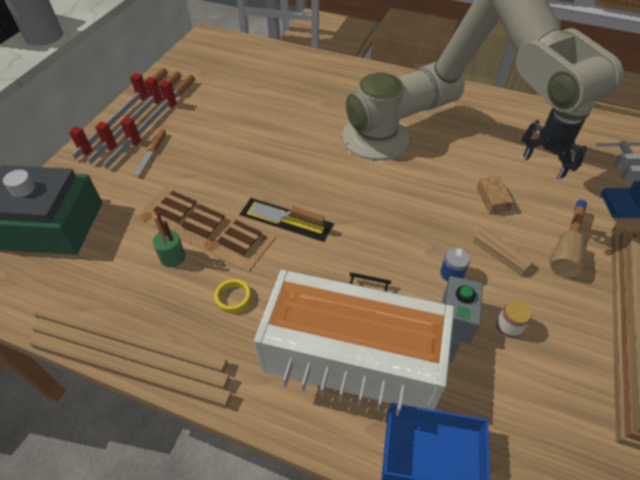

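Top: UV unit upper left, tray only partly out (its bar at px 263,238), can at (181,300) with its strip pointing to the robot, three stands on the board (423–520,240), spatula on the mat (392,290). Scene confirms this. I'll move over the can and measure with the wrist camera.

```bash
cat >> h.py <<'E'
def go(P,ang=None,label=''):
    "shift (cm, tool axes) and turn for TCP world P and tool-y heading ang (deg)"
    o=observe();T=np.array(o['tool_rot']);s=T.T@(np.array(P)-np.array(o['position']))*100
    a=np.degrees(np.arctan2(T[1,1],T[0,1])); d=0 if ang is None else -(((ang-a)+180)%360-180)
    print(label,'shift',s.round(2),'turn',round(d,1),'| now',np.round(o['position'],4),'toolY',round(a,1),'q',np.round(o['q'],0),'t',round(o['time_s'],1))
def marks(things,cams,k=4):
    out={}
    for n in cams:
        cam(n)
        for t in things:
            r=spotter.mark_of(t,n);out[t,n]=r
            print(n,t,[(np.round(x['point'],4).tolist(),round(x['score'],2)) for x in r[:k]])
    return out
E
python3 -c "
from h import *
go([0.44,0.33,0.27],90)"
```

```text
shift [-24.54  -5.78  -3.87] turn -26.6 | now [0.2465 0.4916 0.2313] toolY 63.4 q [ 51.  22.  74.  -0.  84. -12.] t 1.8
```

Emit:
move_arm(
  series="-24.5 -5.8 -3.9 -26.6 1; -24.5 -5.8 -3.9 -26.6 1; -24.5 -5.8 -3.9 -26.6 1; -24.5 -5.8 -3.9 -26.6 1; -24.5 -5.8 -3.9 -26.6 1; -24.5 -5.8 -3.9 -26.6 1; -24.5 -5.8 -3.9 -26.6 1",
)

```text
time_s: 2.62
position: [0.4383, 0.3309, 0.2701]
tool_rot: [[-1.0, -0.001, -0.001], [-0.001, 1.0, 0.0], [0.001, 0.0, -1.0]]
ft_force: [-0.0, 0.8, 0.5]
grip_width: 0.0853
gripper_force: 0.0
```

```bash
cat > b.py <<'E'
from h import *
go([0.463,0.358,0.2],90)
c=cam('wrist');cv2.imwrite('pics/w1.png',c['px'])
marks('unit tray_mid tray_bar start_top reader can can_code'.split(),['wrist'],2)
marks('unit tray_mid tray_bar start_top reader can can_code'.split(),['top','scene'],1)
E
python3 b.py
```

```text
shift [-2.48  2.7   7.01] turn 0.1 | now [0.4383 0.3309 0.2701] toolY 90.1 q [ 25.  20.  70.   0.  90. -65.] t 2.6
wrist unit [([0.6859, 0.1776, 0.0029], 0.93)]
wrist tray_mid []
wrist tray_bar [([0.529, 0.393, 0.039], 0.5), ([0.6864, 0.1755, -0.0002], 0.37)]
wrist start_top [([0.5827, 0.3984, 0.1201], 0.58)]
wrist reader [([0.5295, 0.3903, 0.0402], 0.69)]
wrist can [([0.4577, 0.3614, -0.0051], 0.61)]
wrist can_code [([0.429, 0.3538, 0.0367], 0.98), ([0.3434, 0.4704, -0.0056], 0.37)]
top unit [([0.6784, 0.1777, 0.0013], 0.83)]
top tray_mid [([0.7178, 0.1835, 0.0401], 0.81)]
top tray_bar [([0.5708, 0.1642, 0.0315], 0.73)]
top start_top [([0.5793, 0.4021, 0.1177], 0.6)]
top reader [([0.5305, 0.3872, 0.0384], 0.71)]
top can [([0.4637, 0.3569, -0.0003], 0.44)]
top can_code [([0.4256, 0.3608, 0.0371], 0.43)]
scene unit [([0.6854, 0.1776, -0.0013], 0.82)]
scene tray_mid []
scene tray_bar [([0.5725, 0.1626, 0.0253], 0.8)]
scene start_top [([0.5835, 0.3966, 0.1156], 0.45)]
scene reader [([0.5322, 0.3958, 0.0438], 0.58)]
scene can [([0.4637, 0.3596, -0.0026], 0.61)]
scene can_code [([0.4278, 0.3555, 0.042], 0.62)]
```

View pics/w1.png

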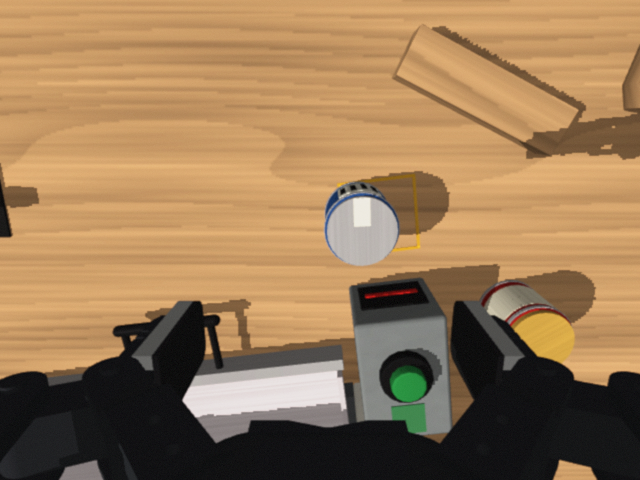

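Wrist: the can's lid centre is at about (362,229) with the strip toward (362,197). The yellow outline's right side runs (416,173)–(420,247), so the can sits about 2 cm off its place and faces away from the reader (393,295).

```bash
cat > c.py <<'E'
from h import *
c=cam('wrist');px=c['px']
a,b=onz(c,(416,173),0),onz(c,(420,248),0);print('yellow',a.round(4),b.round(4),np.degrees(np.arctan2(*(b-a)[1::-1])))
g=np.full((480,640),255,np.uint8)
# lid: circle fit on z=.075 of the light lid (grey) mask
hsv=cv2.cvtColor(px,cv2.COLOR_BGR2HSV)
lid=((hsv[...,1]<60)&(hsv[...,2]>110)).astype(np.uint8);lid[:175]=0;lid[275:]=0;lid[:,:315]=0;lid[:,410:]=0
ys,xs=np.nonzero(lid);P=np.array([onz(c,(x,y),.075) for x,y in zip(xs,ys)])
(cc,r)=cv2.minEnclosingCircle(P[:,:2].astype(np.float32));print('lid n',len(P),'circ',cc,r,'mean',P.mean(0))
w=(hsv[...,2]>215)&(lid>0);ys,xs=np.nonzero(w);Q=np.array([onz(c,(x,y),.075) for x,y in zip(xs,ys)])
d=Q.mean(0)[:2]-np.array(cc);print('strip n',len(Q),Q.mean(0),'dir',np.degrees(np.arctan2(d[1],d[0])),'len',np.hypot(*d))
# unit fit
from scipy.optimize import least_squares
L={'unit':(0,0),'reader':(-.12,.24)};M={'unit':[(.6859,.1776),(.6784,.1777),(.6854,.1776),(.682,.176),(.682,.181)],'reader':[(.5295,.3903),(.5305,.3872),(.5322,.3958),(.528,.394),(.532,.389)],
'bar':[(.5708,.1642),(.5725,.1626),(.57,.161),(.571,.166)],'tm':[(.7178,.1835),(.716,.183)],'st':[(.5827,.3984),(.5793,.4021),(.5835,.3966),(.583,.399),(.581,.404)]}
def f(p,res=True):
    x,y,h,dd,sx,sy=p;R=np.array([[np.cos(h),-np.sin(h)],[np.sin(h),np.cos(h)]])
    loc=dict(L,bar=(-.066-dd,0),tm=(.08-dd,0),st=(sx,sy))
    return np.concatenate([((np.array([x,y])+R@np.array(loc[k]))-np.array(v)).ravel()*len(v)**0 for k,v in M.items()])
s=least_squares(f,[.68,.18,.15,.05,-.06,.24]);print('unit',s.x.round(4),np.degrees(s.x[2]))
E
python3 c.py
```

```text
yellow [0.4213 0.4181 0.    ] [0.4994 0.4266 0.    ] 6.204916982536586
lid n 4265 circ (0.45391738414764404, 0.35880064964294434) 0.03666496276855469 mean [0.45754098 0.358923   0.075     ]
strip n 489 [0.44327465 0.35947351 0.075     ] dir 176.38243186614636 len 0.010663984474105697
unit [ 0.6839  0.1769  0.1531  0.0472 -0.0668  0.236 ] 8.769574670647462
```

```bash
python3 -c "
from h import *
go([0.461,0.358,0.13],90);go([0.461,0.358,0.038],90)"
```

```text
shift [-2.14  2.8  14.03] turn -0.0 | now [0.4395 0.33   0.2703] toolY 90.0 q [ 25.  20.  70.   0.  90. -65.] t 3.9
 shift [-2.15  2.8  23.23] turn -0.0 | now [0.4395 0.33   0.2703] toolY 90.0 q [ 25.  20.  70.   0.  90. -65.] t 3.9
```

Emit:
move_arm(
  series="-2.1 2.8 6 0 1; -2.1 2.8 12 0 1; -2.1 2.8 17 0 1; -2.1 2.8 21 0 1; -2.1 2.8 23.2 0 1; -2.1 2.8 23.2 0 1; -2.1 2.8 23.2 0 0; -2.1 2.8 23.2 0 -0.2",
  force=40,
)

```text
time_s: 4.92
position: [0.4613, 0.3585, 0.04]
tool_rot: [[-1.0, 0.0, 0.003], [0.0, 1.0, 0.002], [-0.003, 0.002, -1.0]]
ft_force: [-0.5, 0.3, 4.9]
grip_width: 0.063
gripper_force: 44.6
```

Emit:
move_arm(
  series="0 0 0 0 -1; 0 0 0 0 -1; 0 0 0 0 -1; 0 0 -1.0 0 -1; 0 0 -1.5 0 -1",
  force=40,
)

```text
time_s: 5.55
position: [0.4606, 0.358, 0.0542]
tool_rot: [[-1.0, 0.001, 0.001], [0.001, 1.0, 0.0], [-0.001, 0.0, -1.0]]
ft_force: [0.2, -0.2, -2.7]
grip_width: 0.0628
gripper_force: 44.5
```

Emit:
move_arm(
  series="-0.1 1.2 0 10 -1; -0.1 2.5 0 20 -1; -0.1 2.5 0 30 -1; -0.1 2.5 0 40 -1; -0.1 2.5 0 50 -1; -0.1 2.5 0 60 -1; -0.1 2.5 0 70 -1; -0.1 2.5 0 80 -1",
)

```text
time_s: 6.55
position: [0.4614, 0.3829, 0.0535]
tool_rot: [[-0.167, 0.986, -0.0], [0.986, 0.167, -0.0], [-0.0, -0.0, -1.0]]
ft_force: [-0.3, -0.7, -2.1]
grip_width: 0.0629
gripper_force: 44.4
```

Emit:
move_arm(
  series="0 0 0 10 -1; 0 0 0 20 -1; 0 0 0 30 -1; 0 0 0 40 -1; 0 0 0 50 -1; 0 0 0 60 -1; 0 0 0 70 -1; 0 0 0 80 -1",
)

```text
time_s: 7.55
position: [0.4615, 0.3829, 0.0535]
tool_rot: [[0.942, 0.336, -0.0], [0.336, -0.942, -0.0], [-0.0, 0.0, -1.0]]
ft_force: [0.2, -0.2, -1.3]
grip_width: 0.0628
gripper_force: 44.4
```

Emit:
move_arm(
  series="0 0 0 10 -1; 0 0 0 10 -1; 0 0 0 10 -1",
)

```text
time_s: 7.92
position: [0.4615, 0.3829, 0.0534]
tool_rot: [[0.984, 0.176, -0.0], [0.176, -0.984, -0.0], [-0.0, 0.0, -1.0]]
ft_force: [-0.3, 0.1, -1.8]
grip_width: 0.063
gripper_force: 44.4
```

```bash
cat > d.py <<'E'
from h import *
go([0.462,0.383,0.039],-81.2)
c=cam('wrist');cv2.imwrite('pics/w2.png',c['px'])
marks('reader can can_code'.split(),['wrist','top','scene'],2)
E
python3 d.py
```

```text
shift [0.05 0.   1.44] turn 1.4 | now [0.4615 0.3829 0.0534] toolY -79.8 q [ 28.  37.  80.  -0.  63. 108.] t 7.9
wrist reader [([0.5266, 0.3909, 0.0388], 0.57)]
wrist can [([0.462, 0.3823, 0.009], 0.58)]
wrist can_code [([0.4928, 0.3879, 0.0505], 0.92)]
top reader [([0.5324, 0.3878, 0.0388], 0.67), ([0.6805, 0.1784, -0.0016], 0.32)]
top can [([0.4662, 0.382, 0.0158], 0.5), ([0.6786, 0.1793, -0.0006], 0.31)]
top can_code []
scene reader [([0.5301, 0.3947, 0.0414], 0.63)]
scene can [([0.4636, 0.3789, 0.0119], 0.61)]
scene can_code [([0.4918, 0.3907, 0.0547], 0.59)]
```

View pics/w2.png

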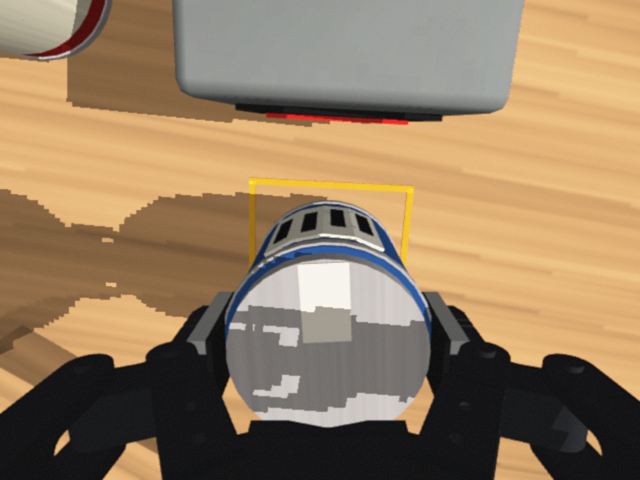

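```bash
cat > e.py <<'E'
from h import *
c=cam('wrist')
an=lambda a,b:np.degrees(np.arctan2((b-a)[1],(b-a)[0])).round(2)
q=[onz(c,u,0) for u in((250,181),(412,188))];print('yellow front corners',q[0].round(4),q[1].round(4),'yaw',an(q[1],q[0])-90,np.linalg.norm(q[0]-q[1]))
q0=np.array(q).mean(0);h=np.radians(an(q[1],q[0])-90);print('centre',q0-.0375*np.array([np.cos(h),np.sin(h),0]))
z=.075+.0145
a,b,e=onz(c,(324,264),z),onz(c,(327.5,341),z),onz(c,(328,343),z);print('strip dir',an(b,a),an(e,a),'lid c',e.round(4),'rim',a.round(4))
l,r=onz(c,(227,343),z),onz(c,(430,343),z);print('dia',np.linalg.norm(l-r),'mid',((l+r)/2).round(4))
E
python3 e.py
```

```text
yellow front corners [0.4953 0.4266 0.    ] [0.5053 0.3499 0.    ] yaw 7.420000000000002 0.07736699664924253
centre [0.463095   0.38337454 0.        ]
strip dir 12.23 12.51 lid c [0.4675 0.3841 0.0895] rim [0.4912 0.3894 0.0895]
dia 0.058800112292526796 mid [0.4675 0.384  0.0895]
```

The can is held over its outline. The strip points about 4° left of the unit's heading and the outline's front corners are at (250,181) and (412,188). I'll correct and set it down.

Emit:
move_arm(
  series="-0.2 0 0 4 -1; -0.2 0 0.6 4 -1; -0.2 0 1.2 4 -1; -0.2 0 1.4 4 -1; -0.2 0 1.5 4 -1; -0.2 0 1.5 4 -0.2; -0.2 0 1.5 4 0.4; -0.2 0 1.5 4 1",
)

```text
time_s: 9.62
position: [0.4598, 0.3827, 0.0387]
tool_rot: [[0.994, 0.105, 0.001], [0.105, -0.994, 0.0], [0.001, -0.0, -1.0]]
ft_force: [0.2, 0.1, -0.1]
grip_width: 0.0788
gripper_force: 0.0
```

Emit:
move_arm(
  series="0 0 0 0 1; 0 0 -3 0 1; 0 0 -8 0 1; 0 0 -13 0 1; 0 0 -18 0 1; 0 0 -18 0 1",
)

```text
time_s: 10.38
position: [0.4608, 0.3833, 0.2221]
tool_rot: [[0.995, 0.104, 0.007], [0.104, -0.995, 0.004], [0.007, -0.003, -1.0]]
ft_force: [-0.4, -0.3, 0.1]
grip_width: 0.0852
gripper_force: 0.0
```

```bash
cat > f.py <<'E'
from h import *
o=marks('reader can can_code'.split(),['wrist','top','scene'],1)
c=cam('wrist');cv2.imwrite('pics/w3.png',c['px'])
# tray bar grip: bar at unit fit
go([0.5720,0.1630,0.20],8.3-180,'bar');go([0.5720,0.1630,0.20],8.3,'bar')
E
python3 f.py
```

```text
wrist reader [([0.5294, 0.3898, 0.0398], 0.67)]
wrist can [([0.4616, 0.3812, -0.0012], 0.9)]
wrist can_code [([0.4589, 0.3833, -0.0002], 0.53)]
top reader [([0.5316, 0.3886, 0.0414], 0.94)]
top can [([0.4675, 0.3823, 0.0003], 0.58)]
top can_code [([0.4921, 0.3877, 0.0351], 0.66)]
scene reader [([0.5281, 0.395, 0.0382], 0.67)]
scene can [([0.4621, 0.3832, 0.0002], 0.63)]
scene can_code [([0.5624, 0.5258, 0.0038], 0.74)]
bar shift [ 8.9  23.01  1.82] turn 87.7 | now [0.4596 0.3826 0.2182] toolY -84.0 q [ 28.  27.  68.  -0.  85. 112.] t 11.0
bar shift [ 8.9  23.01  1.82] turn -92.3 | now [0.4596 0.3826 0.2182] toolY -84.0 q [ 28.  27.  68.  -0.  85. 112.] t 11.0
```

View pics/w3.png

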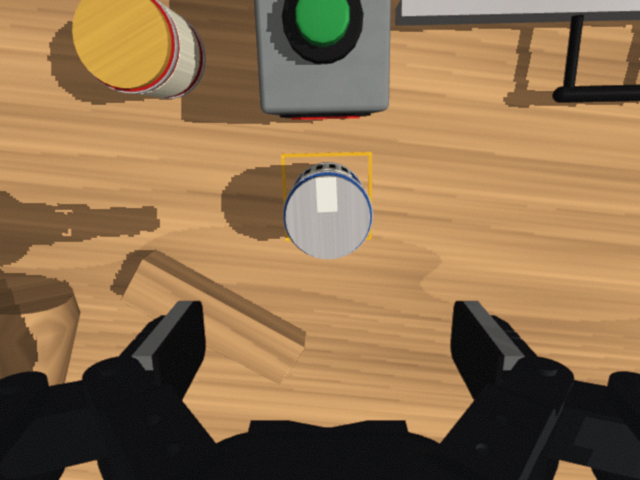

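Can upright, centred in the outline (283–371,154–238), strip at the pod. Next the tray bar.

Emit:
move_arm(
  series="4 6 1 -10 0.3; 8.9 12 1.8 -20 0.3; 8.9 18 1.8 -30 0.3; 8.9 23 1.8 -40 0.3; 8.9 23 1.8 -50 0.3; 8.9 23 1.8 -60 0.3; 8.9 23 1.8 -70 0.3; 8.9 23 1.8 -80 0.3",
)

```text
time_s: 12.02
position: [0.5721, 0.1631, 0.2003]
tool_rot: [[0.065, 0.998, 0.0], [0.998, -0.065, 0.0], [0.0, 0.0, -1.0]]
ft_force: [0.3, 0.5, 0.7]
grip_width: 0.0553
gripper_force: 0.0
```

Emit:
move_arm(
  series="0 0 0 -10 0.3; 0 0 0 -12 0.3; 0 0 0 -12 0.3; 0 0 0 -12 0.3",
)

```text
time_s: 12.52
position: [0.572, 0.1631, 0.2003]
tool_rot: [[-0.137, 0.991, -0.0], [0.991, 0.137, 0.0], [0.0, -0.0, -1.0]]
ft_force: [-0.1, 0.1, -0.3]
grip_width: 0.0555
gripper_force: 0.0
```

```bash
cat > g.py <<'E'
from h import *
marks(['tray_bar','tray_mid'],['wrist','top','scene'],1)
c=cam('wrist');cv2.imwrite('pics/w4.png',c['px'])
go([0.5710,0.1630,0.01],8)
E
python3 g.py
```

```text
wrist tray_bar [([0.5677, 0.1642, 0.0268], 0.68)]
wrist tray_mid [([0.7156, 0.1862, 0.0414], 0.81)]
top tray_bar [([0.5647, 0.5274, -0.0011], 0.55)]
top tray_mid []
scene tray_bar [([0.5691, 0.1659, 0.0267], 0.8)]
scene tray_mid [([0.6827, 0.1798, 0.002], 0.56)]
 shift [ 0.   -0.11 19.03] turn -0.0 | now [0.572  0.1631 0.2003] toolY 8.0 q [ 5. 28. 70. -0. 82. -3.] t 13.0
```

View pics/w4.png

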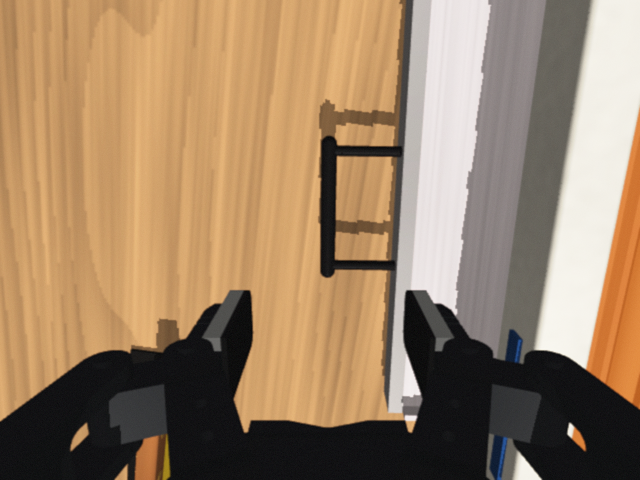

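Bar runs vertically at column 328 (rows 140–275), centred between the fingers and parallel to the pads. Descending to grip it.

Emit:
move_arm(
  series="0 -0.1 6 0 0.3; 0 -0.1 12 0 0.3; 0 -0.1 16 0 0.3; 0 -0.1 18 0 0.3; 0 -0.1 18.8 0 0.3; 0 -0.1 18.8 0 -1; 0 -0.1 18.8 0 -1; 0 -0.1 18.8 0 -1",
  force=50,
)

```text
time_s: 14.02
position: [0.5717, 0.1631, 0.0135]
tool_rot: [[-0.138, 0.99, 0.002], [0.99, 0.138, 0.0], [-0.0, 0.002, -1.0]]
ft_force: [0.0, 0.4, 4.0]
grip_width: 0.0101
gripper_force: 48.7
```

Emit:
move_arm(
  series="0 0 0 0 -1; 0 0 0 0 -1; 0 -1.5 0 0 -1; 0 -4 0 0 -1; 0 -6.5 0 0 -1; 0 -9 0 0 -1; 0 -11 0 0 -1; 0 -11 0 0 -1",
  force=50,
)

```text
time_s: 15.02
position: [0.4609, 0.149, 0.0135]
tool_rot: [[-0.138, 0.99, 0.0], [0.99, 0.138, 0.002], [0.002, 0.001, -1.0]]
ft_force: [-3.7, 10.3, 8.5]
grip_width: 0.0102
gripper_force: 50.4
```

Emit:
move_arm(
  series="0 -0.5 0 0 -1; 0 -1.0 0 0 -1; 0 -1.4 0 0 -1; 0 -1.4 0 0 -1",
)

```text
time_s: 15.52
position: [0.4485, 0.1474, 0.0134]
tool_rot: [[-0.138, 0.99, 0.002], [0.99, 0.138, 0.003], [0.003, 0.003, -1.0]]
ft_force: [-2.0, 12.9, 9.4]
grip_width: 0.0102
gripper_force: 50.5
```

Emit:
move_arm(
  series="0 -0.3 0 0 -1; 0 -0.6 0 0 -1; 0 -0.6 0 0 -1",
)

```text
time_s: 15.9
position: [0.4464, 0.1471, 0.0136]
tool_rot: [[-0.137, 0.991, 0.011], [0.991, 0.137, 0.004], [0.003, 0.011, -1.0]]
ft_force: [10.9, 18.8, -4.2]
grip_width: 0.0101
gripper_force: 49.4
```

Emit:
move_arm(
  series="0 0.6 0 0 -0.3; 0 0.6 0 0 0.3; 0 0.6 0 0 0.3; 0 0.6 -4 0 0.3; 0 0.6 -10 0 0.3; 0 0.6 -16 0 0.3; 0 0.6 -22 0 0.3; 0 0.6 -27 0 0.3",
)

```text
time_s: 16.9
position: [0.4477, 0.1456, 0.2847]
tool_rot: [[-0.138, 0.99, 0.001], [0.99, 0.138, -0.0], [-0.0, 0.001, -1.0]]
ft_force: [1.2, 0.2, -1.0]
grip_width: 0.0554
gripper_force: 0.0
```

```bash
cat > i.py <<'E'
from h import *
marks(['tray_bar','tray_mid','unit'],['wrist','top','scene'],1)
go([0.44,-0.31,0.33],90)
E
python3 i.py
```

```text
wrist tray_bar [([0.4427, 0.1472, 0.0243], 0.64)]
wrist tray_mid [([0.5874, 0.1641, 0.0422], 0.61)]
wrist unit []
top tray_bar [([0.4438, 0.1481, 0.0274], 0.78)]
top tray_mid [([0.5897, 0.1649, 0.0383], 0.9)]
top unit [([0.6822, 0.1761, -0.0], 0.88)]
scene tray_bar [([0.4458, 0.1479, 0.0254], 0.71)]
scene tray_mid [([0.592, 0.1643, 0.0471], 0.88)]
scene unit [([0.6858, 0.177, -0.0012], 0.9)]
 shift [-45.02  -7.13  -4.82] turn -82.0 | now [0.4481 0.1458 0.2817] toolY 8.0 q [ 4. 12. 80. -0. 88. -4.] t 17.5
```

Emit:
move_arm(
  series="-6 -1 -4.8 -10 0.3; -12 -2 -4.8 -20 0.3; -18 -3 -4.8 -30 0.3; -24 -4 -4.8 -40 0.3; -30 -5 -4.8 -50 0.3; -36 -6 -4.8 -60 0.3; -42 -7 -4.8 -70 0.3; -45 -7.1 -4.8 -80 0.3",
)

```text
time_s: 18.5
position: [0.4397, -0.2917, 0.3303]
tool_rot: [[-0.995, 0.096, 0.0], [0.096, 0.995, 0.0], [-0.0, 0.0, -1.0]]
ft_force: [0.5, 1.3, 0.8]
grip_width: 0.0555
gripper_force: 0.0
```

Emit:
move_arm(
  series="0 0 0 -2 0.3; 0 0 0 -2 0.3; 0 0 0 -2 0.3",
)

```text
time_s: 18.88
position: [0.4402, -0.2888, 0.3306]
tool_rot: [[-0.998, 0.067, 0.0], [0.067, 0.998, -0.0], [-0.0, -0.0, -1.0]]
ft_force: [-0.3, -0.9, 1.1]
grip_width: 0.0555
gripper_force: 0.0
```

```bash
cat > st.py <<'E'
from h import *
import sys
def stands(cams,zt=.023):
    for n in cams:
        c=cam(n);cv2.imwrite(f'pics/st_{n}_{sys.argv[1]}.png',c['px'])
        for r in spotter.mark_of('stand1',n)[:4]: print(n,'mark',np.round(r['point'],4).tolist(),round(r['score'],2))
        for r in spotter.cut_out('stand1',n)[:4]:
            m=np.array(r['pixels']).astype(np.uint8)
            if m.sum()<150: continue
            k=max(cv2.findContours(m,0,1)[0],key=cv2.contourArea).reshape(-1,2)
            P=np.array([onz(c,u,zt)[:2] for u in k]).astype(np.float32)
            (x,y),(w,h),a=cv2.minAreaRect(P*1000)
            a=(a+45)%90-45
            print(n,'rect',round(x),round(y),'size',round(w),round(h),'yaw',round(a,1),'score',round(r['score'],2))
if __name__=='__main__':
    stands(['wrist','top','scene'])
    marks(['board','mat','spatula','spatula_grip'],['wrist','top','scene'],1)
    go([0.449,-0.072,0.2],-3)
E
python3 st.py 1
```

```text
wrist mark [0.5648, -0.2178, 0.0048] 0.88
wrist mark [0.5549, -0.4252, 0.0036] 0.84
wrist mark [0.5547, -0.3309, 0.0017] 0.82
wrist rect 565 -218 size 94 94 yaw -8.6 score 0.97
wrist rect 553 -335 size 92 93 yaw -3.9 score 0.65
wrist rect 553 -425 size 92 95 yaw -3.9 score 0.62
top mark [0.5553, -0.3366, 0.0028] 0.79
top mark [0.5541, -0.4253, 0.0044] 0.73
top mark [0.5655, -0.2169, 0.0026] 0.62
top rect 556 -333 size 96 93 yaw -4.8 score 0.89
top rect 569 -217 size 89 88 yaw -8.7 score 0.62
scene mark [0.5568, -0.3354, 0.0039] 0.88
scene mark [0.5555, -0.4254, 0.0057] 0.82
scene mark [0.5668, -0.222, 0.0001] 0.74
scene rect 575 -214 size 97 94 yaw -7.7 score 0.92
scene rect 561 -331 size 99 95 yaw -2.4 score 0.76
scene rect 561 -423 size 97 100 yaw -1.3 score 0.59
scene rect 519 156 size 165 356 yaw 7.1 score 0.52
wrist board []
wrist mat [([0.443, -0.1289, -0.0043], 0.89)]
wrist spatula [([0.4439, -0.1954, 0.0032], 0.64)]
wrist spatula_grip [([0.447, -0.0736, 0.0462], 0.6)]
top board []
top mat []
top spatula [([0.4438, -0.1908, 0.006], 0.6)]
top spatula_grip [([0.4518, -0.0748, 0.0484], 0.96)]
scene board [([0.5549, -0.3375, -0.0], 0.73)]
scene mat [([0.4451, -0.1313, -0.0007], 0.95)]
scene spatula [([0.4425, -0.1925, 0.0017], 0.74)]
scene spatula_grip [([0.4511, -0.0705, 0.0445], 0.66)]
 shift [ 0.58 21.8  13.03] turn 89.1 | now [ 0.4401 -0.2899  0.3304] toolY 86.1 q [ -46.   17.   66.   -0.   97. -132.] t 20.1
```

View pics/st_wrist_1.png

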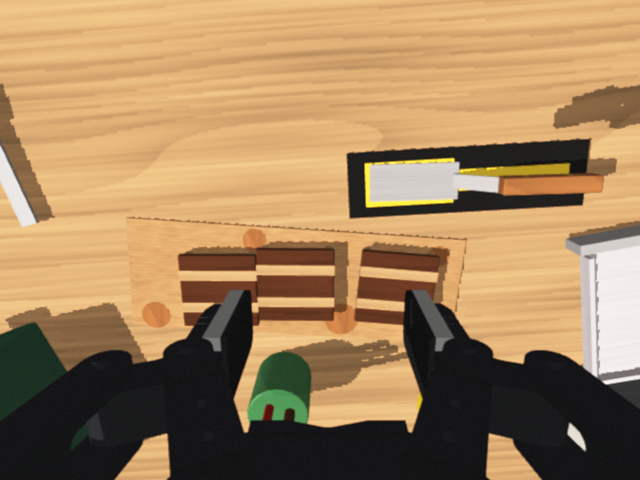

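Wrist: three stands at (400,286), (295,285), (218,290). The outer one has been knocked and now almost touches the middle one, matching the networks. Spatula blade spans (370–458,163–207), its handle (500–602,177–193). Computing the spatula pose from this.

```bash
cat > j.py <<'E'
from h import *
c=cam('wrist')
an=lambda a,b:np.degrees(np.arctan2((b-a)[1],(b-a)[0])).round(2)
f=lambda u,z:onz(c,u,z)
a,b,d,e=f((588,140),.003),f((347,153),.003),f((583,205),.003),f((350,217),.003)
print('mat yaw',an(a,b),an(d,e),'c',((a+b+d+e)/4).round(4),np.linalg.norm(a-b),np.linalg.norm(a-d))
im=cv2.resize(c['px'][130:230,340:620],None,fx=2.8,fy=2.8,interpolation=cv2.INTER_CUBIC);cv2.imwrite('pics/sp.png',im)
m=spotter.cut_out('spatula','wrist')[0];print(m['score']);M=np.array(m['pixels']).astype(np.uint8)
hsv=cv2.cvtColor(c['px'],cv2.COLOR_BGR2HSV)
bl=(M>0)&(hsv[...,1]<50);bl[:,462:]=0
ys,xs=np.nonzero(bl);P=np.array([f((x,y),.006)[:2] for x,y in zip(xs,ys)],np.float32)*1000;print('blade',cv2.minAreaRect(P),len(P))
hd=(M>0)&(hsv[...,1]>90);hd[:,:500]=0
ys,xs=np.nonzero(hd);P=np.array([f((x,y),.059)[:2] for x,y in zip(xs,ys)],np.float32)*1000;print('handle',cv2.minAreaRect(P),len(P))
E
python3 j.py
```

```text
mat yaw -90.91 -90.92 c [ 0.4466 -0.1319  0.003 ] 0.2676271117590308 0.07358153579983928
0.63
blade ((444.8717956542969, -189.65975952148438), (102.28487396240234, 41.985870361328125), 87.65728759765625) 3252
handle ((448.26995849609375, -64.72469329833984), (104.8841552734375, 20.498994827270508), 87.82026672363281) 2078
```

View pics/sp.png

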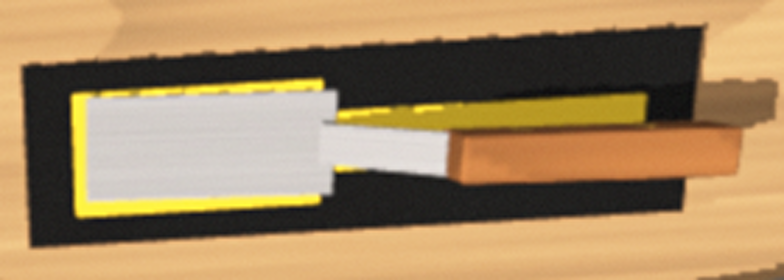

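Spatula lies with heading about -92.3°, origin near (0.4445,-0.191), well inside the outline. Moving over its handle.

```bash
python3 -c "
from h import *
go([0.4487,-0.0725,0.15],-2.3)"
```

```text
shift [ 0.61 21.75 18.03] turn 88.4 | now [ 0.44   -0.2899  0.3303] toolY 86.1 q [ -46.   17.   66.    0.   97. -132.] t 20.2
```

Emit:
move_arm(
  series="0.6 4 2 10 0; 0.6 9 5 20 0; 0.6 14 10 30 0; 0.6 18 14 40 0; 0.6 21.7 18 50 0; 0.6 21.7 18 60 0; 0.6 21.7 18 70 0; 0.6 21.7 18 80 0",
)

```text
time_s: 21.18
position: [0.4489, -0.0729, 0.1503]
tool_rot: [[-0.101, 0.995, 0.0], [0.995, 0.101, -0.0], [-0.0, 0.0, -1.0]]
ft_force: [0.3, -0.4, -1.0]
grip_width: 0.0426
gripper_force: 0.0
```

Emit:
move_arm(
  series="0 0 0 8.4 0; 0 0 0 8.4 0; 0 0 0 8.4 0",
)

```text
time_s: 21.55
position: [0.4488, -0.073, 0.1504]
tool_rot: [[0.037, 0.999, 0.0], [0.999, -0.037, -0.0], [-0.0, 0.0, -1.0]]
ft_force: [0.5, 0.3, 0.6]
grip_width: 0.0427
gripper_force: 0.0
```

```bash
cat > k.py <<'E'
from h import *
go([0.4487,-0.0725,0.029],-2.3)
c=cam('wrist');cv2.imwrite('pics/w5.png',c['px'])
for n in('wrist','top','scene'): marks(['spatula_grip','spatula'],[n],1)
m=spotter.cut_out('spatula','wrist')
c=cam('wrist');M=np.array(spotter.cut_out('spatula','wrist')[0]['pixels'])
hsv=cv2.cvtColor(c['px'],cv2.COLOR_BGR2HSV)
for nm,b,z in(('blade',M&(hsv[...,1]<50),.006),('handle',M&(hsv[...,1]>90),.059)):
    ys,xs=np.nonzero(b);P=np.array([onz(c,(x,y),z)[:2] for x,y in zip(xs,ys)],np.float32)*1000;print(nm,len(P),np.ptp(xs),np.ptp(ys),cv2.minAreaRect(P))
E
python3 k.py
```

```text
shift [ 5.000e-02 -1.000e-02  1.214e+01] turn 0.2 | now [ 0.4488 -0.073   0.1504] toolY -2.1 q [-24.  17.  96.  -0.  66. -22.] t 21.6
wrist spatula_grip [([0.4489, -0.0689, 0.049], 0.6)]
wrist spatula [([0.4423, -0.1961, 0.0032], 0.74)]
top spatula_grip []
top spatula [([0.4404, -0.1903, 0.0046], 0.63)]
scene spatula_grip [([0.4504, -0.0692, 0.0416], 0.85)]
scene spatula [([0.595, 0.1637, 0.0453], 0.64)]
blade 6149 55 119 ((444.60791015625, -188.55435180664062), (106.32598114013672, 42.03997802734375), 87.521728515625)
handle 5269 56 289 ((447.7236022949219, -104.79839324951172), (188.50125122070312, 34.93879699707031), 87.99839782714844)
```

View pics/w5.png

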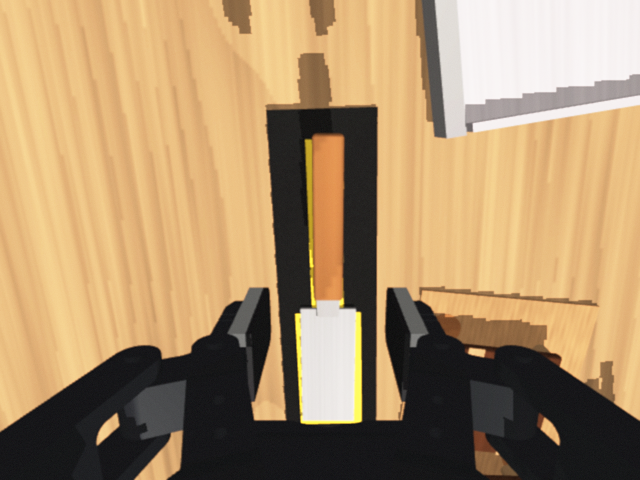

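Handle (col 328, rows 135–300) is centred between the fingers and parallel to the pads. Gripping.

Emit:
move_arm(
  series="0 0 5 0.2 0; 0 0 9 0.2 0; 0 0 11 0.2 0; 0 0 12.1 0.2 0; 0 0 12.1 0.2 0; 0 0 12.1 0.2 -1; 0 0 12.1 0.2 -1; 0 0 12.1 0.2 -1",
  force=100,
)

```text
time_s: 23.2
position: [0.4492, -0.0731, 0.03]
tool_rot: [[0.043, 0.999, 0.002], [0.999, -0.043, -0.001], [-0.001, 0.002, -1.0]]
ft_force: [-0.3, 2.0, 5.0]
grip_width: 0.0166
gripper_force: 97.5
```

Emit:
move_arm(
  series="0 0 0 0 -1; 0 0 0 0 -1; 0 0 0 0 -1",
)

```text
time_s: 23.58
position: [0.4492, -0.073, 0.03]
tool_rot: [[0.043, 0.999, 0.002], [0.999, -0.043, -0.001], [-0.0, 0.002, -1.0]]
ft_force: [0.1, 1.8, 7.3]
grip_width: 0.0162
gripper_force: 97.6
```

```bash
cat >> h.py <<'E'
D=0.1185  # TCP to spatula origin
def tcp(c,h,back=0,z=.0345):
    "TCP for spatula origin at point c, heading h deg, drawn back by back"
    a=np.radians(h);u=np.array([np.cos(a),np.sin(a)]);p=np.array(c[:2])-(D+back)*u
    return [p[0],p[1],z]
def sp(c,h,back=0,z=.0345,l=''): go(tcp(c,h,back,z),h+90,l)
E
python3 -c "
from h import *
sp((.566,-.2185),-8.6,.115,.12)"
```

```text
shift [-11.54 -10.91  -9.02] turn -83.9 | now [ 0.4492 -0.073   0.03  ] toolY -2.5 q [-24.  28. 105.   0.  47. -22.] t 23.6
```

Emit:
move_arm(
  series="0 0 -1 0 -1; 0 0 -3 0 -1; 0 0 -6 0 -1; -1 -2 -9 -10 -1; -4 -5 -9 -20 -1; -7 -8 -9 -30 -1; -11.5 -10.9 -9 -40 -1; -11.5 -10.9 -9 -50 -1",
)

```text
time_s: 24.58
position: [0.3335, -0.1847, 0.1198]
tool_rot: [[-0.729, 0.685, -0.0], [0.685, 0.729, -0.0], [-0.0, -0.0, -1.0]]
ft_force: [1.0, 0.7, -1.2]
grip_width: 0.0166
gripper_force: 97.9
```

Emit:
move_arm(
  series="0 0 0 -10 -1; 0 0 0 -20 -1; 0 0 0 -30 -1; 0 0 0 -34 -1; 0 0 0 -34 -1; 0 0 0 -34 -1",
)

```text
time_s: 25.32
position: [0.3348, -0.1831, 0.1195]
tool_rot: [[-0.986, 0.164, -0.0], [0.164, 0.986, -0.0], [0.0, -0.0, -1.0]]
ft_force: [0.3, -0.0, -0.9]
grip_width: 0.017
gripper_force: 97.9
```

```bash
cat > l.py <<'E'
from h import *
o=observe();p=np.array(o['position']);
sp((.566,-.2185),-8.6,.115,.0345,'pre');sp((.566,-.2185),-8.6,0,.0345,'in')
for n in('scene','top'): marks(['spatula','spatula_grip'],[n],2)
T=np.array(o['tool_rot']);tx=-T[:,0];print('pred origin',p+D*tx-[0,0,.027], 'T',T.round(4).tolist())
M=marks(['stand1'],['top','scene'],3)
c=cam('scene');cv2.imwrite('pics/s2.png',c['px'][150:330,130:370])
im=cv2.resize(c['px'][150:330,130:370],None,fx=3,fy=3,interpolation=cv2.INTER_CUBIC)
off=np.array([130,150])
for x in (50,-50):
  for y in(21,-21):
    q=(proj(c,p+T@np.array([-(D+x/1000),y/1000,.027]))[0]-off)*3;cv2.circle(im,tuple(int(v) for v in q),4,(0,0,255),-1)
cv2.imwrite('pics/s2.png',im)
E
python3 l.py
```

```text
pre shift [-0.04 -0.04  8.5 ] turn -0.8 | now [ 0.3348 -0.1831  0.1195] toolY 80.6 q [ -47.   13.  109.   -0.   57. -127.] t 25.3
in shift [-11.54   0.13   8.5 ] turn -0.8 | now [ 0.3348 -0.1831  0.1195] toolY 80.6 q [ -47.   13.  109.   -0.   57. -127.] t 25.3
scene spatula [([0.4489, -0.2059, 0.092], 0.63), ([0.684, -0.3604, -0.0022], 0.54)]
scene spatula_grip [([0.3363, -0.1802, 0.133], 0.68)]
top spatula [([0.4544, -0.2003, 0.0913], 0.56)]
top spatula_grip []
pred origin [ 0.45166699 -0.20253032  0.0924723 ] T [[-0.9865, 0.1639, -0.0001], [0.1639, 0.9865, -0.0], [0.0001, -0.0, -1.0]]
top stand1 [([0.5654, -0.216, 0.0022], 0.96), ([0.5564, -0.4287, 0.006], 0.84), ([0.5557, -0.3356, 0.0011], 0.78)]
scene stand1 [([0.5574, -0.3327, 0.0029], 0.92), ([0.5525, -0.4272, 0.0046], 0.72), ([0.5657, -0.2185, 0.0002], 0.64)]
```

View pics/s2.png

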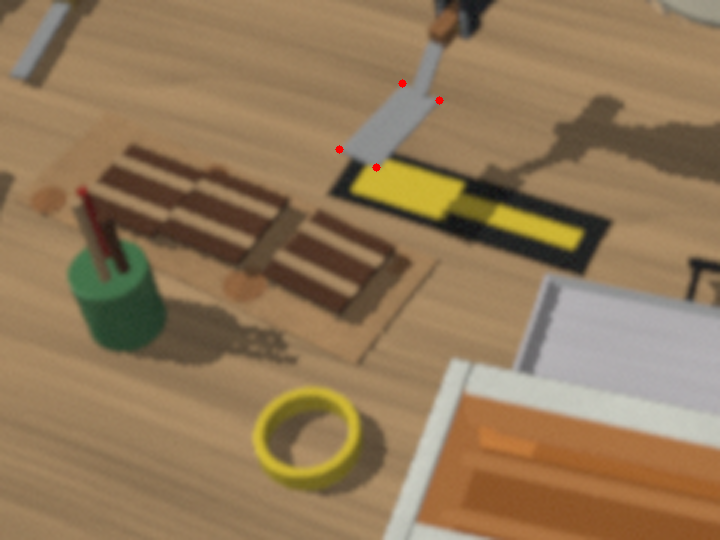

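The predicted blade corners (red) sit on the blade, so the grasp model holds and there's no droop. Lowering and sliding under the first stand.

Emit:
move_arm(
  series="0 0 4 -0.8 -1; 0 0 7 -0.8 -1; 0 0 8.5 -0.8 -1; 0 0 8.5 -0.8 -1; -2 0 8.5 -0.8 -1; -4 0 8.5 -0.8 -1",
)

```text
time_s: 26.62
position: [0.3752, -0.1901, 0.0352]
tool_rot: [[-0.989, 0.149, 0.001], [0.149, 0.989, -0.001], [-0.001, -0.001, -1.0]]
ft_force: [-1.0, 0.3, -1.6]
grip_width: 0.0167
gripper_force: 97.9
```

```bash
python3 -c "
from h import *
o=observe();print(o['ft_force'])
sp((.566,-.2185),-8.6,0,.0345,'in')"
```

```text
[-1.02195531  0.28239662 -1.56264651]
in shift [-7.44  0.04  0.08] turn 0.0 | now [ 0.3752 -0.1901  0.0352] toolY 81.4 q [ -43.   25.  110.   -0.   44. -125.] t 26.6
```

Emit:
move_arm(
  series="-2 0 0 0 -1; -4 0 0 0 -1; -5.5 0 0 0 -1; -7 0 0 0 -1; -7.5 0 0 0 -1; -7.5 0 0 0 -1",
)

```text
time_s: 27.38
position: [0.4485, -0.2008, 0.0347]
tool_rot: [[-0.989, 0.148, 0.0], [0.148, 0.989, -0.0], [-0.0, -0.0, -1.0]]
ft_force: [0.4, -0.6, -0.8]
grip_width: 0.0164
gripper_force: 97.9
```

Emit:
move_arm(
  series="0 0 -0.3 0 -1; 0 0 -0.6 0 -1; 0 0 -1 0 -1; 0 0 -2 0 -1; 0 0 -3 0 -1; 0 0 -4 0 -1; 0 0 -5 0 -1; 0 0 -6 0 -1",
)

```text
time_s: 28.38
position: [0.4485, -0.2008, 0.0951]
tool_rot: [[-0.989, 0.149, 0.0], [0.149, 0.989, -0.0], [-0.0, -0.0, -1.0]]
ft_force: [1.2, 0.6, -2.6]
grip_width: 0.0165
gripper_force: 97.8
```

```bash
cat > m.py <<'E'
from h import *
import sys
o=observe();p=np.array(o['position']);T=np.array(o['tool_rot']);print('origin pred',(p+T@[-D,0,.027]).round(4),'ft',np.round(o['ft_force'],2),np.round(o['wrist_torque'],2))
M=marks(['stand1'],['top','scene'],3)
c=cam('scene')
im=cv2.resize(c['px'][130:370,130:450],None,fx=2.4,fy=2.4,interpolation=cv2.INTER_CUBIC);cv2.imwrite('pics/%s.png'%sys.argv[1],im)
E
python3 m.py s3
```

```text
origin pred [ 0.5657 -0.2184  0.0681] ft [ 1.16  0.62 -2.57] [ 0.01  0.25 -0.05]
top stand1 [([0.5561, -0.4281, 0.0039], 0.94), ([0.5666, -0.2117, 0.0587], 0.93), ([0.5572, -0.3331, 0.0012], 0.81)]
scene stand1 [([0.5545, -0.4283, 0.0065], 0.84), ([0.5594, -0.3331, 0.0025], 0.64)]
```

View pics/s3.png

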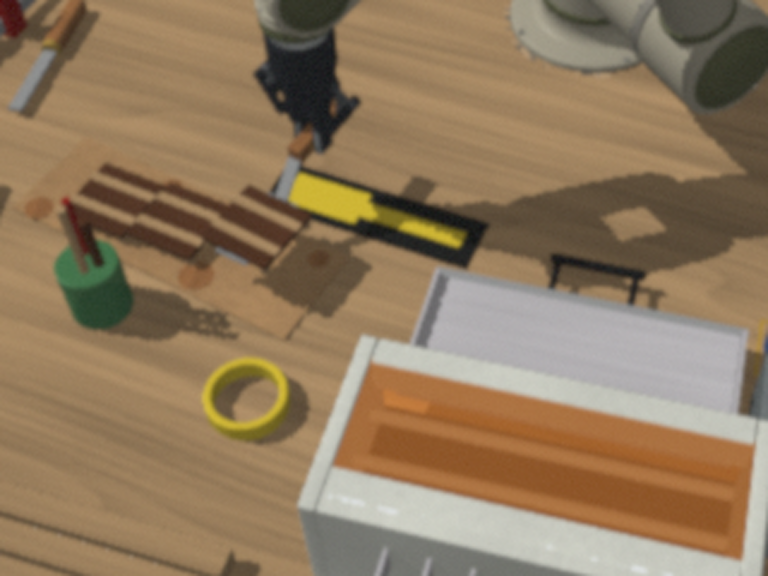

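First stand sits level on the blade (255,228). Carrying it to the left slot of the tray.

```bash
cat >> h.py <<'E'
SL={'L':(.5744,.2759),'M':(.590,.165),'R':(.6056,.0541)}
E
python3 -c "
from h import *
sp(SL['L'],8,0,.125)"
```

```text
shift [ 5.98 45.63 -3.07] turn -16.6 | now [ 0.4484 -0.2007  0.0941] toolY 81.4 q [ -38.   25.   95.   -0.   60. -119.] t 28.6
```

Emit:
move_arm(
  series="0 0.6 -1 0 -1; 0.2 1.8 -2 0 -1; 0.5 3.8 -3 -1 -1; 0.8 6.6 -3 -2 -1; 1.2 10 -3 -4 -1; 1.8 13.6 -3 -6 -1; 2.3 17.2 -3 -8 -1; 2.8 20.8 -3 -10 -1",
)

```text
time_s: 29.62
position: [0.4512, 0.0114, 0.125]
tool_rot: [[-1.0, -0.028, 0.0], [-0.028, 1.0, 0.0], [-0.0, 0.0, -1.0]]
ft_force: [0.1, 0.3, -3.2]
grip_width: 0.0163
gripper_force: 97.7
```

Emit:
move_arm(
  series="0 3.6 0 -1 -1; 0 7.2 0 -3 -1; -0.2 10.8 0 -5 -1; -0.3 14.4 0 -6 -1; -0.4 18 0 -6.6 -1; -0.6 21 0 -6.6 -1; -0.7 23 0 -6.6 -1; -0.8 24 0 -6.6 -1",
)

```text
time_s: 30.62
position: [0.4527, 0.2508, 0.1248]
tool_rot: [[-0.99, -0.142, 0.0], [-0.142, 0.99, 0.0], [-0.0, 0.0, -1.0]]
ft_force: [-0.2, 0.5, -2.3]
grip_width: 0.0165
gripper_force: 97.8
```

```bash
cat > n.py <<'E'
from h import *
import sys
s=sys.argv[1]
o=observe();p=np.array(o['position']);T=np.array(o['tool_rot']);print('origin pred',(p+T@[-D,0,.027]).round(4),'ft',np.round(o['ft_force'],2),np.round(o['wrist_torque'],2))
marks(['stand1','tray_mid'],['top','scene'],4)
sp(SL[s],8,0,.0715)
E
python3 n.py L
```

```text
origin pred [0.57   0.2676 0.0978] ft [-0.18  0.47 -2.32] [ 0.    0.21 -0.  ]
top stand1 [([0.5566, -0.334, 0.001], 0.92), ([0.5551, -0.4261, 0.0062], 0.78), ([0.5683, 0.2715, 0.0867], 0.61)]
top tray_mid [([0.5916, 0.1634, 0.0395], 0.68)]
scene stand1 [([0.5583, -0.3347, 0.0027], 0.82), ([0.5714, 0.2658, 0.0849], 0.67), ([0.554, -0.4271, 0.0055], 0.63)]
scene tray_mid [([0.592, 0.1654, 0.044], 0.81)]
 shift [-0.5   1.02  5.29] turn 0.0 | now [0.4536 0.2486 0.1244] toolY 98.0 q [ 16.  25.  89.  -0.  66. -82.] t 30.9
```

Emit:
move_arm(
  series="-0.3 0.5 0 0 -1; -0.5 1 1 0 -1; -0.5 1 2.5 0 -1; -0.5 1 3.8 0 -1; -0.5 1 4.6 0 -1; -0.5 1 5.1 0 -1; -0.5 1 5.3 0 -1; -0.5 1 5.3 0 -1",
)

```text
time_s: 31.92
position: [0.4574, 0.2598, 0.0715]
tool_rot: [[-0.99, -0.14, 0.0], [-0.14, 0.99, 0.0], [-0.001, 0.0, -1.0]]
ft_force: [0.8, 0.8, -2.0]
grip_width: 0.0167
gripper_force: 97.9
```

Emit:
move_arm(
  series="1 0 0 0 -1; 3 0 0 0 -1; 6 0 0 0 -1; 9 0 0 0 -1; 12 0 0 0 -1; 12.5 0 0 0 -1; 12.5 0 -3 0 -1; 12.5 0 -6 0 -1",
)

```text
time_s: 32.92
position: [0.334, 0.2423, 0.1324]
tool_rot: [[-0.99, -0.14, 0.001], [-0.14, 0.99, 0.0], [-0.001, 0.0, -1.0]]
ft_force: [0.6, 0.9, -2.2]
grip_width: 0.0166
gripper_force: 97.9
```

```bash
cat > st2.py <<'E'
from h import *
import sys
def rects(n,zt):
    c=cam(n)
    for r in spotter.mark_of('stand1',n)[:4]: print(n,'mark',np.round(r['point'],4).tolist(),round(r['score'],2))
    for r in spotter.cut_out('stand1',n)[:5]:
        m=np.array(r['pixels']).astype(np.uint8)
        if m.sum()<150: continue
        k=max(cv2.findContours(m,0,1)[0],key=cv2.contourArea).reshape(-1,2)
        for z in zt:
            (x,y),(w,h),a=cv2.minAreaRect(np.array([onz(c,u,z)[:2] for u in k]).astype(np.float32)*1000)
            if (y<0)==(z<.03): print(n,'rect',round(x),round(y),'size',round(w),round(h),'yaw',round((a+45)%90-45,1),round(r['score'],2))
if __name__=='__main__':
    for n in('top','scene'): rects(n,(.023,.06))
    sp((.556,-.3345),-4,.115,.12,'pre mid')
E
python3 st2.py
```

```text
top mark [0.5732, 0.2803, 0.0417] 0.83
top mark [0.552, -0.4273, 0.0054] 0.82
top mark [0.5565, -0.3337, 0.0044] 0.67
top mark [0.5632, 0.5265, -0.001] 0.16
top rect 556 -335 size 92 88 yaw -4.8 0.96
top rect 578 277 size 92 93 yaw 6.4 0.94
top rect 558 -427 size 92 94 yaw -2.2 0.72
scene mark [0.5736, 0.2769, 0.0371] 0.93
scene mark [0.5573, -0.335, 0.0048] 0.62
scene mark [0.7427, -0.1452, 0.0067] 0.4
scene mark [0.6839, 0.1795, 0.001] 0.31
scene rect 561 -424 size 93 94 yaw -3.6 0.83
scene rect 573 275 size 78 88 yaw 8.2 0.8
scene rect 561 -331 size 99 96 yaw -3.7 0.66
pre mid shift [  8.84 -55.34   1.08] turn 12.0 | now [0.3332 0.2421 0.1305] toolY 98.0 q [ 19.  15. 104.  -0.  61. -79.] t 33.2
```

First stand stands in the left slot. Now the middle stand.

Emit:
move_arm(
  series="1 -3 1.1 0 -1; 2 -9 1.1 2 -1; 3 -15 1.1 4 -1; 4 -21 1.1 6 -1; 5 -27 1.1 8 -1; 6 -33 1.1 10 -1; 7 -39 1.1 12 -1; 7.8 -45 1.1 12 -1",
)

```text
time_s: 34.22
position: [0.3185, -0.2163, 0.1196]
tool_rot: [[-0.998, 0.07, -0.001], [0.07, 0.998, 0.001], [0.001, 0.001, -1.0]]
ft_force: [1.5, -0.6, -1.1]
grip_width: 0.0167
gripper_force: 98.1
```

```bash
python3 -c "
from h import *
sp((.5565,-.3343),-4,.115,.0345,'pre mid')"
```

```text
pre mid shift [ -1.23 -10.12   8.5 ] turn -0.0 | now [ 0.3185 -0.2163  0.1196] toolY 86.0 q [ -52.   14.  109.    0.   58. -138.] t 34.2
```

Emit:
move_arm(
  series="-1.2 -5 0 0 -1; -1.2 -9.5 0 0 -1; -1.2 -9.5 3 0 -1; -1.2 -9.5 6 0 -1; -1.2 -9.5 6 0 -1; -1.2 -9.5 6 0 -1",
)

```text
time_s: 34.98
position: [0.3249, -0.3101, 0.0608]
tool_rot: [[-0.998, 0.069, 0.0], [0.069, 0.998, -0.0], [-0.0, -0.0, -1.0]]
ft_force: [-0.6, 0.8, -1.9]
grip_width: 0.0163
gripper_force: 98.1
```

```bash
python3 -c "
from h import *
sp((.5565,-.3343),-4,.115,.0345,'pre mid')
sp((.5565,-.3343),-4,0,.0345,'in mid')
marks(['stand1','spatula'],['top','scene'],3)"
```

```text
pre mid shift [ 0.08 -0.8   2.63] turn 0.1 | now [ 0.3249 -0.3101  0.0608] toolY 86.1 q [ -59.   25.  104.   -0.   51. -145.] t 35.0
in mid shift [-11.42  -0.81   2.63] turn 0.1 | now [ 0.3249 -0.3101  0.0608] toolY 86.1 q [ -59.   25.  104.   -0.   51. -145.] t 35.0
top stand1 [([0.5547, -0.3308, 0.0032], 0.94), ([0.5726, 0.2807, 0.0422], 0.62), ([0.554, -0.4261, 0.0072], 0.58)]
top spatula [([0.4397, -0.3145, 0.0353], 0.88)]
scene stand1 [([0.5559, -0.4242, 0.0061], 0.94), ([0.5771, 0.2772, 0.0389], 0.59), ([0.5571, -0.3364, 0.0034], 0.55)]
scene spatula [([0.4403, -0.3212, 0.0325], 0.84), ([0.4636, 0.3802, -0.0005], 0.6), ([0.5766, 0.2755, 0.035], 0.22)]
```

Emit:
move_arm(
  series="0 -0.8 1 0 -1; 0 -0.8 2.2 0 -1; 0 -0.8 2.6 0 -1; -2 -0.8 2.6 0 -1; -5 -0.8 2.6 0 -1; -8 -0.8 2.6 0 -1; -10.5 -0.8 2.6 0 -1; -11.4 -0.8 2.6 0 -1",
)

```text
time_s: 36.28
position: [0.4386, -0.3254, 0.0338]
tool_rot: [[-0.998, 0.068, -0.0], [0.068, 0.998, 0.0], [0.0, 0.0, -1.0]]
ft_force: [-0.0, 0.1, -1.1]
grip_width: 0.0163
gripper_force: 98.2
```

Emit:
move_arm(
  series="0 0 0 0 -1; 0 0 -0.3 0 -1; 0 0 -0.6 0 -1; 0 0 -1 0 -1; 0 0 -2 0 -1; 0 0 -3.5 0 -1; 0 0 -5 0 -1; 0 0 -6.5 0 -1",
)

```text
time_s: 37.28
position: [0.4379, -0.3257, 0.1007]
tool_rot: [[-0.998, 0.069, 0.0], [0.069, 0.998, -0.001], [-0.0, -0.0, -1.0]]
ft_force: [0.3, 0.0, -2.5]
grip_width: 0.0163
gripper_force: 98.1
```

```bash
cat > n2.py <<'E'
from h import *
import sys
o=observe();p=np.array(o['position']);T=np.array(o['tool_rot']);print('origin pred',(p+T@[-D,0,.027]).round(4),'ft',np.round(o['ft_force'],2),np.round(o['wrist_torque'],2))
marks(['stand1'],['top','scene'],4)
sp(SL[sys.argv[1]],8,0,.125)
E
python3 n2.py M
```

```text
origin pred [ 0.5561 -0.3339  0.0737] ft [ 0.31  0.03 -2.47] [-0.02  0.16 -0.03]
top stand1 [([0.557, -0.3318, 0.0662], 0.92), ([0.5745, 0.2791, 0.0422], 0.87), ([0.5572, -0.4251, 0.0075], 0.58), ([0.5807, 0.3985, 0.1179], 0.29)]
scene stand1 [([0.5729, 0.2787, 0.0357], 0.8), ([0.5566, -0.4261, 0.0053], 0.61)]
 shift [-0.21 47.54 -2.56] turn -12.0 | now [ 0.4378 -0.3256  0.0995] toolY 86.0 q [ -49.   29.   86.   -0.   65. -135.] t 37.5
```

Emit:
move_arm(
  series="0 0.6 -1 0 -1; 0 1.8 -2 0 -1; 0 3.8 -2.5 -1 -1; 0 6.6 -2.5 -2 -1; 0 10 -2.5 -3 -1; 0 14 -2.5 -4 -1; 0 18 -2.5 -6 -1; 0 22 -2.5 -8 -1",
)

```text
time_s: 38.48
position: [0.4525, -0.1037, 0.1246]
tool_rot: [[-0.997, -0.073, 0.0], [-0.073, 0.997, 0.0], [-0.0, 0.0, -1.0]]
ft_force: [0.7, -0.3, -2.3]
grip_width: 0.0164
gripper_force: 98.1
```

Emit:
move_arm(
  series="0 4 0 -1 -1; 0 8 0 -2 -1; 0 12 0 -3 -1; 0 16 0 -4 -1; 0 19.5 0 -4 -1; 0 22 0 -4 -1; 0 23.5 0 -4 -1; 0 24 0 -4 -1",
)

```text
time_s: 39.48
position: [0.4356, 0.134, 0.1244]
tool_rot: [[-0.99, -0.141, -0.0], [-0.141, 0.99, 0.0], [0.0, 0.0, -1.0]]
ft_force: [-0.6, -1.2, -1.5]
grip_width: 0.0163
gripper_force: 98.1
```

```bash
python3 n.py M
```

```text
origin pred [0.5529 0.1507 0.0974] ft [-0.63 -1.25 -1.46] [ 0.01  0.2  -0.02]
top stand1 [([0.5553, 0.1511, 0.0871], 0.98), ([0.5729, 0.2805, 0.0416], 0.7), ([0.5543, -0.4271, 0.0053], 0.62), ([0.5316, 0.388, 0.0396], 0.35)]
top tray_mid [([0.5894, 0.1681, 0.0366], 0.77)]
scene stand1 [([0.5731, 0.2757, 0.0349], 0.92), ([0.5565, 0.151, 0.09], 0.84), ([0.5544, -0.4256, 0.0016], 0.74)]
scene tray_mid [([0.593, 0.1654, 0.0463], 0.9)]
 shift [-3.84  1.07  5.28] turn -0.0 | now [0.4361 0.1326 0.1243] toolY 98.0 q [  2.  19.  98.  -0.  62. -96.] t 39.8
```

Emit:
move_arm(
  series="-1 0.5 0 0 -1; -2.5 1 0 0 -1; -3.6 1.1 0.6 0 -1; -3.8 1.1 2 0 -1; -3.8 1.1 3.6 0 -1; -3.8 1.1 4.7 0 -1; -3.8 1.1 5.2 0 -1; -3.8 1.1 5.3 0 -1",
)

```text
time_s: 40.78
position: [0.4722, 0.1494, 0.0712]
tool_rot: [[-0.99, -0.14, -0.0], [-0.14, 0.99, -0.0], [0.0, -0.0, -1.0]]
ft_force: [-0.2, 0.6, 0.0]
grip_width: 0.0166
gripper_force: 98.2
```

Emit:
move_arm(
  series="0 0 0 0 -1; 1 0 0 0 -1; 3 0 0 0 -1; 6 0 0 0 -1; 9 0 0 0 -1; 12 0 0 0 -1; 12.5 0 -2 0 -1; 12.5 0 -5 0 -1",
)

```text
time_s: 41.78
position: [0.3468, 0.1318, 0.1218]
tool_rot: [[-0.99, -0.14, -0.002], [-0.14, 0.99, -0.0], [0.002, 0.0, -1.0]]
ft_force: [-0.0, -0.8, -1.6]
grip_width: 0.0166
gripper_force: 98.2
```

```bash
sed -i "s/sp((.556,-.3345),-4,.115,.12,'pre mid')/sp((.555,-.4265),-3.3,.115,.12,'pre outer')/" st2.py; python3 st2.py
```

```text
top mark [0.5879, 0.1655, 0.0424] 0.77
top mark [0.572, 0.2798, 0.0409] 0.66
top mark [0.4622, 0.1516, 0.0969] 0.57
top rect 557 -426 size 93 91 yaw -4.1 0.97
top rect 592 165 size 93 95 yaw 7.1 0.65
top rect 578 277 size 92 92 yaw 8.6 0.56
top rect 475 151 size 99 45 yaw 8.5 0.54
scene mark [0.5908, 0.1635, 0.0379] 0.71
scene mark [0.555, -0.428, 0.003] 0.7
scene mark [0.575, 0.2761, 0.0351] 0.57
scene rect 572 276 size 80 93 yaw 7.1 0.8
scene rect 588 163 size 77 89 yaw 8.3 0.65
scene rect 562 -423 size 100 96 yaw -4.1 0.56
scene rect 386 463 size 159 69 yaw -26.1 0.56
pre outer shift [ 10.18 -53.59   0.06] turn 11.3 | now [0.3477 0.1319 0.1206] toolY 98.0 q [  2.  12. 111.  -0.  57. -96.] t 42.1
```

Emit:
move_arm(
  series="0.5 -3 0 0 -1; 1 -9 0 2 -1; 2 -15 0 4 -1; 3 -21 0 6 -1; 4.5 -27 0 8 -1; 6 -33 0 10 -1; 7.5 -39 0 12 -1; 8.5 -45 0 12 -1",
)

```text
time_s: 43.08
position: [0.3262, -0.3274, 0.1202]
tool_rot: [[-0.998, 0.07, -0.001], [0.07, 0.998, 0.002], [0.001, 0.002, -1.0]]
ft_force: [1.2, -0.3, -2.1]
grip_width: 0.0165
gripper_force: 98.3
```

Emit:
move_arm(
  series="0 -4 0 0 -1; 0 -8 3 0 -1; 0 -8 6 0 -1; 0 -8 6 0 -1; 0 -8 6 0 -1",
)

```text
time_s: 43.7
position: [0.3219, -0.4053, 0.0618]
tool_rot: [[-0.998, 0.068, 0.0], [0.068, 0.998, -0.0], [-0.0, -0.0, -1.0]]
ft_force: [0.6, -0.1, -1.6]
grip_width: 0.0166
gripper_force: 98.2
```

```bash
python3 -c "
from h import *
sp((.555,-.427),-4,.115,.0345,'pre')
sp((.555,-.427),-4,0,.0345,'in')
marks(['stand1','spatula'],['top','scene'],3)"
```

```text
pre shift [-0.05 -0.54  2.73] turn 0.1 | now [ 0.3219 -0.4053  0.0618] toolY 86.1 q [ -65.   30.   93.   -0.   57. -151.] t 43.7
in shift [-11.55  -0.56   2.73] turn 0.1 | now [ 0.3219 -0.4053  0.0618] toolY 86.1 q [ -65.   30.   93.   -0.   57. -151.] t 43.7
top stand1 [([0.5935, 0.1682, 0.0403], 0.97), ([0.5718, 0.2825, 0.0402], 0.93), ([0.5576, -0.4274, 0.0051], 0.76)]
top spatula [([0.439, -0.4129, 0.0358], 0.86)]
scene stand1 [([0.5528, -0.4275, 0.0054], 0.8), ([0.591, 0.1659, 0.044], 0.79), ([0.5766, 0.2766, 0.036], 0.59)]
scene spatula [([0.4366, -0.4174, 0.0331], 0.79), ([0.3218, -0.403, 0.0758], 0.4)]
```

Emit:
move_arm(
  series="0 -0.6 1 0 -1; 0 -0.6 2.2 0 -1; 0 -0.6 2.7 0 -1; -2 -0.6 2.7 0 -1; -5 -0.6 2.7 0 -1; -8 -0.6 2.7 0 -1; -10.5 -0.6 2.7 0 -1; -11.5 -0.6 2.7 0 -1",
)

```text
time_s: 45.0
position: [0.4369, -0.419, 0.0338]
tool_rot: [[-0.998, 0.068, -0.0], [0.068, 0.998, 0.0], [0.0, 0.0, -1.0]]
ft_force: [-0.2, 0.1, -1.6]
grip_width: 0.0161
gripper_force: 98.3
```

Emit:
move_arm(
  series="0 0 0 0 -1; 0 0 -0.3 0 -1; 0 0 -0.6 0 -1; 0 0 -1 0 -1; 0 0 -2 0 -1; 0 0 -3.5 0 -1; 0 0 -5 0 -1; 0 0 -6.5 0 -1",
)

```text
time_s: 46.0
position: [0.4361, -0.4193, 0.1007]
tool_rot: [[-0.998, 0.069, 0.0], [0.069, 0.998, -0.001], [-0.0, -0.001, -1.0]]
ft_force: [-0.3, 0.5, -2.3]
grip_width: 0.0162
gripper_force: 98.2
```

```bash
python3 n2.py R
```

```text
origin pred [ 0.5543 -0.4275  0.0738] ft [-0.29  0.45 -2.29] [0.05 0.24 0.01]
top stand1 [([0.558, -0.4284, 0.0687], 0.91), ([0.5915, 0.1625, 0.0397], 0.7), ([0.572, 0.2811, 0.0391], 0.56)]
scene stand1 [([0.5748, 0.2769, 0.0368], 0.93), ([0.5566, -0.427, 0.0685], 0.78), ([0.5901, 0.1671, 0.0424], 0.62)]
 shift [-2.07 45.93 -2.56] turn -11.9 | now [ 0.436  -0.4192  0.0995] toolY 86.1 q [ -55.   34.   76.   -0.   70. -141.] t 46.2
```

Emit:
move_arm(
  series="0 0.6 -1 0 -1; 0 1.8 -2 0 -1; 0 3.8 -2.5 -1 -1; 0 6.6 -2.5 -2 -1; 0 10 -2.5 -3 -1; 0 14 -2.5 -4 -1; 0 18 -2.5 -6 -1; 0 22 -2.5 -8 -1",
)

```text
time_s: 47.2
position: [0.4508, -0.1972, 0.1246]
tool_rot: [[-0.997, -0.073, 0.0], [-0.073, 0.997, 0.0], [-0.0, 0.0, -1.0]]
ft_force: [0.5, 0.3, -1.5]
grip_width: 0.0166
gripper_force: 98.2
```

Emit:
move_arm(
  series="0 4 0 -1 -1; 0 8 0 -2 -1; 0 12 0 -3 -1; 0 15.5 0 -4 -1; -0.5 18.5 0 -4 -1; -1 20.5 0 -4 -1; -1 21.5 0 -4 -1; -1 22 0 -4 -1",
)

```text
time_s: 48.2
position: [0.4451, 0.0209, 0.1245]
tool_rot: [[-0.99, -0.141, -0.0], [-0.141, 0.99, -0.0], [0.0, -0.0, -1.0]]
ft_force: [-0.3, -0.2, -2.4]
grip_width: 0.0162
gripper_force: 98.2
```

```bash
python3 n.py R
```

```text
origin pred [0.5624 0.0376 0.0975] ft [-0.33 -0.18 -2.39] [0.02 0.24 0.01]
top stand1 [([0.564, 0.0376, 0.0896], 0.98), ([0.5715, 0.2796, 0.0434], 0.77), ([0.5902, 0.1682, 0.0383], 0.61)]
top tray_mid []
scene stand1 [([0.5651, 0.0414, 0.0925], 0.84), ([0.5723, 0.2735, 0.0361], 0.75), ([0.5531, -0.3329, 0.0003], 0.58)]
scene tray_mid []
 shift [-4.47  1.16  5.28] turn 0.0 | now [0.4456 0.0199 0.1243] toolY 98.0 q [ -13.   19.  100.   -0.   62. -111.] t 48.5
```

Emit:
move_arm(
  series="-1 0.5 0 0 -1; -2.5 1 0 0 -1; -4 1.1 0.6 0 -1; -4.4 1.1 2 0 -1; -4.4 1.1 3.6 0 -1; -4.4 1.1 4.7 0 -1; -4.4 1.1 5.2 0 -1; -4.4 1.1 5.3 0 -1",
)

```text
time_s: 49.5
position: [0.4877, 0.0373, 0.0712]
tool_rot: [[-0.99, -0.14, 0.0], [-0.14, 0.99, 0.0], [-0.0, 0.0, -1.0]]
ft_force: [0.3, 0.8, -0.8]
grip_width: 0.0165
gripper_force: 98.3
```

Emit:
move_arm(
  series="0 0 0 0 -1; 1 0 0 0 -1; 3 0 0 0 -1; 6 0 0 0 -1; 9 0 0 0 -1; 12 0 0 0 -1; 12.5 0 -2 0 -1; 12.5 0 -5 0 -1",
)

```text
time_s: 50.5
position: [0.3624, 0.02, 0.1218]
tool_rot: [[-0.99, -0.14, -0.002], [-0.14, 0.99, 0.0], [0.002, 0.001, -1.0]]
ft_force: [0.9, 0.0, -1.8]
grip_width: 0.0161
gripper_force: 98.3
```

```bash
cat > q.py <<'E'
from st2 import *
for n in('top','scene'): rects(n,(.023,.06))
marks(['can','can_code','tray_mid','tray_bar'],['top','scene'],1)
go([0.4490,-0.0730,0.13],-2.5)
c=cam('top');im=cv2.resize(c['px'][170:330,90:330],None,fx=3,fy=3,interpolation=cv2.INTER_CUBIC);cv2.imwrite('pics/t9.png',im)
E
python3 q.py
```

```text
top mark [0.6065, 0.0544, 0.0398] 0.87
top mark [0.5727, 0.2813, 0.0401] 0.66
top mark [0.5904, 0.1674, 0.0401] 0.55
top rect 592 164 size 93 92 yaw 6.9 0.71
top rect 578 277 size 92 92 yaw 8.2 0.68
top rect 607 55 size 89 88 yaw 8.5 0.62
scene mark [0.5764, 0.2751, 0.0388] 0.94
scene mark [0.5922, 0.1644, 0.0397] 0.9
scene mark [0.6082, 0.0552, 0.0391] 0.6
scene mark [0.6836, 0.181, -0.0] 0.33
scene rect 573 276 size 76 89 yaw 7.8 0.73
scene rect 600 56 size 79 93 yaw 7.7 0.69
scene rect 588 163 size 80 92 yaw 9.2 0.64
top can [([0.4657, 0.3803, 0.0026], 0.86)]
top can_code [([0.4913, 0.3905, 0.0346], 0.64)]
top tray_mid [([0.6897, -0.3645, -0.0017], 0.49)]
top tray_bar [([0.4457, 0.1514, 0.0285], 0.59)]
scene can [([0.4662, 0.3805, -0.0026], 0.95)]
scene can_code [([0.4897, 0.3865, 0.0464], 0.59)]
scene tray_mid []
scene tray_bar [([0.4459, 0.1467, 0.0237], 0.94)]
 shift [ -7.13 -10.39  -0.88] turn 100.5 | now [0.3638 0.0199 0.1212] toolY 98.0 q [ -16.   12.  112.   -0.   57. -114.] t 51.3
```

View pics/t9.png

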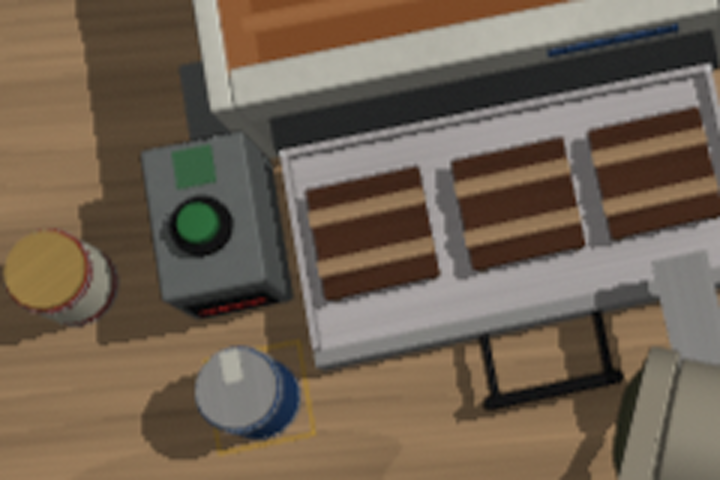

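All three stands lie flat inside the tray at (372,232), (518,204), (655,173). The can is still on its outline with the strip towards the reader. Returning the spatula.

Emit:
move_arm(
  series="-1 -3 -0.9 10 -1; -2 -6 -0.9 20 -1; -4 -9 -0.9 30 -1; -6 -10.4 -0.9 40 -1; -7.1 -10.4 -0.9 50 -1; -7.1 -10.4 -0.9 60 -1; -7.1 -10.4 -0.9 70 -1; -7.1 -10.4 -0.9 80 -1",
)

```text
time_s: 52.35
position: [0.4487, -0.0731, 0.1302]
tool_rot: [[-0.304, 0.953, -0.0], [0.953, 0.304, 0.0], [0.0, -0.0, -1.0]]
ft_force: [-0.2, 0.1, -0.9]
grip_width: 0.0165
gripper_force: 98.4
```

Emit:
move_arm(
  series="0 0 0 10 -1; 0 0 0 20 -1; 0 0 0 20.5 -1; 0 0 0 20.5 -1; 0 0 0 20.5 -1; 0 0 0 20.5 -1",
)

```text
time_s: 53.1
position: [0.4487, -0.0731, 0.1303]
tool_rot: [[0.042, 0.999, 0.0], [0.999, -0.042, -0.0], [-0.0, 0.0, -1.0]]
ft_force: [0.2, 0.5, -1.5]
grip_width: 0.0169
gripper_force: 98.4
```

```bash
python3 -c "
from h import *
go([0.4492,-0.0730,0.030],-2.5)
marks(['mat','spatula'],['top','scene'],2)"
```

```text
shift [ 0.02  0.05 10.03] turn 0.1 | now [ 0.4487 -0.0731  0.1303] toolY -2.4 q [-24.  19.  98.   0.  63. -22.] t 53.1
top mat [([0.4467, -0.1298, -0.001], 0.86), ([0.5726, 0.2786, 0.0406], 0.18)]
top spatula [([0.4442, -0.19, 0.1069], 0.78)]
scene mat [([0.4469, -0.1366, -0.0014], 0.68), ([0.5285, 0.3946, 0.0408], 0.57)]
scene spatula [([0.5921, 0.1635, 0.0407], 0.61), ([0.4421, -0.1932, 0.1], 0.56)]
```

Emit:
move_arm(
  series="0 0 3 0 -1; 0 0 6 0 -1; 0 0 8.5 0 -1; 0 0 9.6 0 -1; 0 0 10 0 -1; 0 0 10 0 -1; 0 0 10.1 0 -1; 0 0 10.1 0 -1",
)

```text
time_s: 54.4
position: [0.4492, -0.0732, 0.0301]
tool_rot: [[0.043, 0.999, 0.002], [0.999, -0.043, -0.001], [-0.001, 0.002, -1.0]]
ft_force: [0.3, 1.7, 5.0]
grip_width: 0.0165
gripper_force: 99.4
```

Emit:
move_arm(
  series="0 0 0 0 -0.5; 0 0 0 0 0; 0 0 0 0 0; 0 0 -4 0 0; 0 0 -10 0 0; 0 0 -15 0 0; 0 0 -20 0 0; 0 0 -20 0 0",
)

```text
time_s: 55.4
position: [0.4499, -0.0736, 0.2325]
tool_rot: [[0.043, 0.999, 0.007], [0.999, -0.043, -0.003], [-0.003, 0.007, -1.0]]
ft_force: [0.6, -0.1, -0.3]
grip_width: 0.0426
gripper_force: 0.0
```

```bash
cat > r.py <<'E'
from h import *
marks(['spatula','spatula_grip','tray_bar'],['wrist','top','scene'],1)
c=cam('wrist');cv2.imwrite('pics/w6.png',c['px']);M=np.array(spotter.cut_out('spatula','wrist')[0]['pixels'])
hsv=cv2.cvtColor(c['px'],cv2.COLOR_BGR2HSV)
b=M&(hsv[...,1]<50);ys,xs=np.nonzero(b);P=np.array([onz(c,(x,y),.006)[:2] for x,y in zip(xs,ys)],np.float32)*1000;print(len(P),cv2.minAreaRect(P))
go([0.4450,0.1475,0.2],8)
E
python3 r.py
```

```text
wrist spatula [([0.4445, -0.196, 0.0042], 0.65)]
wrist spatula_grip [([0.4483, -0.0693, 0.046], 0.62)]
wrist tray_bar []
top spatula [([0.4431, -0.1905, 0.0041], 0.59)]
top spatula_grip [([0.4495, -0.0698, 0.0464], 0.59)]
top tray_bar [([0.4442, 0.1491, 0.0268], 0.64)]
scene spatula [([0.4411, -0.1947, 0.0036], 0.92)]
scene spatula_grip [([0.4486, -0.0675, 0.044], 0.98)]
scene tray_bar [([0.4458, 0.1486, 0.0273], 0.57)]
4208 ((444.64886474609375, -185.2957763671875), (111.40401458740234, 42.47629165649414), 87.49401092529297)
 shift [22.03 -1.32  2.93] turn -10.5 | now [ 0.4487 -0.0731  0.2293] toolY -2.5 q [-24.  12.  89.  -0.  79. -22.] t 56.1
```

Spatula lies as it did (blade centre about (0.4446,-0.19), heading -92.5°). Now to the bar.

Emit:
move_arm(
  series="5 0 1 -3 0.3; 11 -0.5 2 -7 0.3; 17 -1 2.9 -10.5 0.3; 22 -1.2 2.9 -10.5 0.3; 22 -1.2 2.9 -10.5 0.3; 22 -1.2 2.9 -10.5 0.3",
)

```text
time_s: 56.85
position: [0.4462, 0.1468, 0.2003]
tool_rot: [[-0.14, 0.99, -0.0], [0.99, 0.14, -0.0], [-0.0, -0.0, -1.0]]
ft_force: [0.5, -0.4, -0.6]
grip_width: 0.0553
gripper_force: 0.0
```

```bash
python3 -c "
from h import *
marks(['tray_bar'],['wrist','scene'],1)
go([0.4465,0.1473,0.0125],8)"
```

```text
wrist tray_bar [([0.4446, 0.1466, 0.0257], 0.84)]
scene tray_bar [([0.4471, 0.1476, 0.0285], 0.88)]
 shift [ 0.11  0.02 18.79] turn -0.1 | now [0.4464 0.1462 0.2004] toolY 7.9 q [ 4. 15. 90. -0. 75. -4.] t 57.0
```

Emit:
move_arm(
  series="0 0 6 0 0.3; 0 0 12 0 0.3; 0 0 16 0 0.3; 0 0 18 0 0.3; 0 0 18.8 0 0.3; 0 0 18.8 0 -0.2; 0 0 18.8 0 -0.6; 0 0 18.8 0 -1",
  force=40,
)

```text
time_s: 58.05
position: [0.4467, 0.1471, 0.0133]
tool_rot: [[-0.14, 0.99, 0.002], [0.99, 0.14, 0.0], [-0.0, 0.002, -1.0]]
ft_force: [0.2, -1.5, 4.8]
grip_width: 0.0105
gripper_force: 39.0
```

Emit:
move_arm(
  series="0 0 0 0 -1; 0 0 0 0 -1; 0 0.4 0 0 -1; 0 1.2 0 0 -1; 0 2.6 0 0 -1; 0 4.4 0 0 -1; 0 6.4 0 0 -1; 0 8.4 0 0 -1",
)

```text
time_s: 59.05
position: [0.5302, 0.1577, 0.0133]
tool_rot: [[-0.14, 0.99, 0.001], [0.99, 0.14, -0.002], [-0.002, 0.0, -1.0]]
ft_force: [-1.8, -10.4, 5.9]
grip_width: 0.0103
gripper_force: 39.1
```

Emit:
move_arm(
  series="0 2 0 0 -1; 0 4 0 0 -1; 0 5.5 0 0 -1; 0 6.6 0 0 -1; 0 7.4 0 0 -1; 0 7.8 0 0 -1; 0 8 0 0 -1",
)

```text
time_s: 59.92
position: [0.6094, 0.1677, 0.0133]
tool_rot: [[-0.139, 0.99, 0.002], [0.99, 0.14, -0.004], [-0.004, 0.001, -1.0]]
ft_force: [-0.9, -11.8, 4.8]
grip_width: 0.0103
gripper_force: 39.3
```

Emit:
move_arm(
  series="0 0.3 0 0 -1; 0 0.6 0 0 -1; 0 0.8 0 0 -1; 0 1 0 0 -1; 0 1 0 0 -1",
)

```text
time_s: 60.55
position: [0.6151, 0.1684, 0.0132]
tool_rot: [[-0.14, 0.99, -0.009], [0.99, 0.14, -0.006], [-0.004, -0.009, -1.0]]
ft_force: [-17.1, -17.6, 16.6]
grip_width: 0.0103
gripper_force: 40.7
```

Emit:
move_arm(
  series="0 0 0 0 -0.3; 0 -0.2 0 0 0.3; 0 -0.3 0 0 0.3; 0 -0.3 -4 0 0.3; 0 -0.3 -10 0 0.3; 0 -0.3 -16 0 0.3; 0 -0.3 -20 0 0.3; 0 -0.3 -20 0 0.3",
)

```text
time_s: 61.55
position: [0.6164, 0.1714, 0.2163]
tool_rot: [[-0.14, 0.99, 0.007], [0.99, 0.14, 0.001], [-0.0, 0.007, -1.0]]
ft_force: [0.6, -0.1, -0.4]
grip_width: 0.0556
gripper_force: 0.0
```

```bash
cat > u.py <<'E'
from h import *
marks(['tray_bar','unit','start_top','can','can_code','stand1','spatula'],['top','scene'],3)
c=cam('wrist');cv2.imwrite('pics/w7.png',c['px'])
go([0.581,0.4,0.2],8)
E
python3 u.py
```

```text
top tray_bar [([0.4908, 0.3888, 0.0358], 0.16)]
top unit [([0.682, 0.1769, -0.0024], 0.96)]
top start_top [([0.4675, 0.3822, 0.0033], 0.71), ([0.5814, 0.4002, 0.1185], 0.42)]
top can [([0.4648, 0.3806, 0.0016], 0.73)]
top can_code [([0.4912, 0.3914, 0.0347], 0.96)]
top stand1 [([0.4496, -0.0709, 0.0484], 0.19)]
top spatula [([0.4444, -0.1903, 0.0065], 0.8)]
scene tray_bar []
scene unit [([0.6822, 0.1777, 0.0001], 0.77), ([0.7437, -0.1483, 0.0048], 0.52)]
scene start_top [([0.584, 0.4005, 0.1172], 0.44), ([0.4412, -0.1913, -0.0], 0.2)]
scene can [([0.4647, 0.3841, -0.0004], 0.64), ([0.5636, 0.5272, 0.001], 0.61)]
scene can_code []
scene stand1 []
scene spatula [([0.7449, -0.1455, 0.003], 0.32)]
 shift [23.14 -0.21  1.23] turn 0.0 | now [0.6155 0.1711 0.2123] toolY 8.0 q [ 5. 32. 61. -0. 88. -3.] t 62.4
```

Emit:
move_arm(
  series="4 0 0 0 -1; 9 0 0 0 -1; 14 0 0 0 -1; 19 0 0 0 -1; 23.1 -0.2 0 0 -1; 23.1 -0.2 3 0 -1; 23.1 -0.2 5 0 -1; 23.1 -0.2 5 0 -1",
)

```text
time_s: 63.4
position: [0.5805, 0.3994, 0.1607]
tool_rot: [[-0.14, 0.99, -0.003], [0.99, 0.14, -0.001], [-0.001, -0.003, -1.0]]
ft_force: [0.4, 0.1, 0.5]
grip_width: -0.0002
gripper_force: 0.0
```

```bash
cat > v.py <<'E'
from h import *
for i in range(2): marks(['start_top'],['wrist','top','scene'],2)
c=cam('wrist');cv2.imwrite('pics/w8.png',c['px'])
o=observe();go([0.5815,0.4003,0.1185],8);print(o['grip_width'])
print(proj(c,[[.5815,.4003,.1185],o['position']]))
E
python3 v.py
```

```text
wrist start_top [([0.5834, 0.3992, 0.119], 0.74)]
top start_top []
scene start_top [([0.5832, 0.397, 0.1184], 0.56)]
wrist start_top [([0.5843, 0.3985, 0.1185], 0.87)]
top start_top []
scene start_top [([0.5862, 0.4003, 0.1175], 0.5)]
 shift [0.07 0.04 4.39] turn 0.0 | now [0.5812 0.3996 0.1624] toolY 8.0 q [25. 41. 52. -0. 88. 17.] t 64.0
0.00024413806308606407
[[328.11344605 266.78749953]
 [327.08281195 307.69054517]]
```

View pics/w8.png

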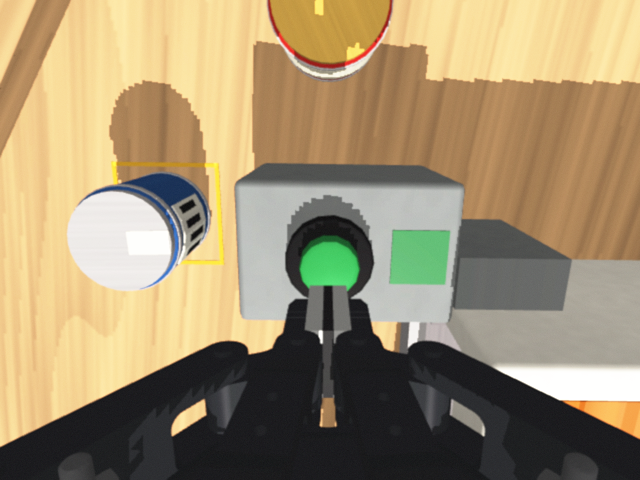

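Button at (329,267), directly below the shut fingers; can still faces the reader. Pressing.

Emit:
move_arm(
  series="0.1 0.1 2.5 0 -1; 0.1 0.1 4 0 -1; 0.1 0.1 4.6 0 -1; 0.1 0.1 4.9 0 -1; 0.1 0.1 5.1 0 -1; 0.1 0.1 5.1 0 -1",
)

```text
time_s: 64.8
position: [0.5821, 0.4007, 0.112]
tool_rot: [[-0.14, 0.99, 0.001], [0.99, 0.14, 0.0], [0.0, 0.001, -1.0]]
ft_force: [-2.3, -1.4, 4.5]
grip_width: 0.0001
gripper_force: 2.1
```

Not hard against the stop yet; a little further.

Emit:
move_arm(
  series="0 0 0.2 0 -1; 0 0 0.4 0 -1; 0 0 0.4 0 -1; 0 0 0.4 0 -1",
)

```text
time_s: 65.3
position: [0.5823, 0.4009, 0.1108]
tool_rot: [[-0.14, 0.99, 0.003], [0.99, 0.14, 0.001], [0.001, 0.003, -1.0]]
ft_force: [-8.2, -4.2, 18.4]
grip_width: 0.0001
gripper_force: 9.9
```

Emit:
move_arm(
  series="0 0 -1 0 -1; 0 0 -4 0 -1; 0 0 -9 0 -1; 0 0 -13 0 -1; -5 0 -15 0 -1; -10 0 -15 0 -1; -10 0 -15 0 -1",
)

```text
time_s: 66.18
position: [0.597, 0.2987, 0.2576]
tool_rot: [[-0.136, 0.991, 0.001], [0.991, 0.136, -0.0], [-0.0, 0.001, -1.0]]
ft_force: [1.0, 0.9, 0.6]
grip_width: -0.0001
gripper_force: 0.0
```

```bash
cat > w.py <<'E'
from h import *
marks(['tray_bar','can','can_code','spatula','reader','start_top'],['wrist','top','scene'],1)
print(observe()['time_s'])
E
python3 w.py
```

```text
wrist tray_bar []
wrist can [([0.4604, 0.3841, -0.0031], 0.98)]
wrist can_code [([0.4921, 0.3867, 0.0391], 0.96)]
wrist spatula [([0.6836, 0.1798, 0.0035], 0.4)]
wrist reader [([0.6872, 0.1788, 0.0007], 0.25)]
wrist start_top [([0.5828, 0.3977, 0.119], 0.96)]
top tray_bar [([0.6141, 0.1722, 0.0283], 0.6)]
top can []
top can_code [([0.5643, 0.5303, -0.0033], 0.27)]
top spatula [([0.4419, -0.1887, 0.0078], 0.74)]
top reader [([0.4491, -0.0718, 0.0495], 0.5)]
top start_top []
scene tray_bar []
scene can [([0.4612, 0.3817, 0.0027], 0.66)]
scene can_code [([0.4946, 0.3878, 0.0457], 0.89)]
scene spatula [([0.4452, -0.194, 0.0016], 0.91)]
scene reader [([0.5272, 0.3921, 0.0448], 0.62)]
scene start_top [([0.5844, 0.3982, 0.1194], 0.61)]
67.225
```

```bash
python3 -c "
from rig import order
print(order.close_job())"
```

```text
the job is handed in; nothing more can be done
None
```

I handed the job in at about 67 s: all three stands are in the tray and it is pushed home, the can faces the reader, the spatula is back on its mat, and the start button was then pressed right down; the judge's result was not shown.

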